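# Load the X-ray analyser's clip tray with reference bars and start the check run

### The arm

A 6-joint arm with a two-finger parallel gripper is mounted at the origin on the work surface. World frame = base frame: x ahead of the robot, y to its left, z up, the work surface at z = 0. Lengths are in m, angles in rad, forces in N, time in s.
With the tool pointing down it reaches from about 0.425 to 0.925 m from the base axis. Payload 12.5 kg.
Tool frame: the origin (TCP) lies on the centre line of the jaws, within the pads' length; the fingertips stand 25 mm ahead of it and the grasp point (between the pads) lies 6 mm ahead of it; z points along the fingers, y is the line along which they close (so a half turn about z gives the same grasp; the last joint's range is limited). The gripper opens to 85 mm and grips with 20 to 120 N. Pads are 22 mm wide; open, the fingers measure 114 mm over their backs; the gripper's body (76 mm by 85 mm) begins 54 mm behind the grasp point. The pads swing forward as they close: fully open they stand 13 mm farther back than shut.
Start: joints at [-1.213, 0.491, 1.559, -0, 1.092, -0.106], TCP at [0.28, -0.559, 0.256] pointing down, gripper open.
Joint ranges: [-3.1, 3.1], [-0.84, 2.19], [0.05, 2.79], [-1.13, 4.28], [0.06, 2.93], [-2.69, 2.69]. Speed limits (rad/s): [2.22, 2.22, 2.79, 3.14, 3.14, 3.14].

### API

Orientations are given as [roll, pitch, yaw] about the fixed x, y, z axes, in that order (R = Rz(yaw) Ry(pitch) Rx(roll)).
In Python, from bench import env gives the robot as it stands.
- The arm moves only by the tool jog_arm, never from a script. Its argument "commands" is a list of rows, each a list of 7 numbers: the turn, a rotation vector about the tool's x, y, z in units of 5 degrees (1.0 is 5 degrees), then the shift along the tool's x, y, z in units of 40 mm (1.0 is 40 mm), then the closure, from -1 (fully open) to 1 (shut). A call has 1 to 5 rows; each row shifts and turns the commanded pose from where the row before left it, along the tool's axes as they then stand; what a row does not reach is not made up. A row lasts 1/12 s, in which the tool goes at most 41.7 mm and 7.16 degrees, less where a joint would pass 70% of its speed; a pose out of reach is approached as far as the arm can. A call with a number of a shift or a turn outside -1 to 1 is refused whole. A call with a gripper value outside its range is refused whole. The fingers move at their own pace and stop on an object; "newtons" is the grip in N (left out, the last holds). Time passes only in rows, so rows that do not move let the fingers close. It gives the time, the measured TCP pose, the force, the opening and the grip force at its end, in the units of the state.
- env.read_state(): the state, without advancing time (a new reading comes with each control period).
- env.read_camera(name): name is "scene" or "side" or "wrist"; returns (picture, depth): 480x640x3 uint8, red, green, blue; 480x640 float32, m along the optical axis (not along the pixel's ray), 0 where there is no reading.
- env.camera_info(name): a dict with "fx", "fy", "cx", "cy" (pixels), "k1" (the pictures are not rectified: a ray, as slopes to the right and down, at radius r is drawn at 1 + k1 r^2 times it, then the intrinsics apply), "xyz" and "orientation" of the camera in the world. Camera axes: x right, y down, z forward; pixel columns grow to the right and rows downward; lengths in m; the calibration is good to about 2 mm. A picture is of the moment at which its call begins: read the wrist's pose just before it. camera_info takes no time and is no camera call; for the wrist camera it gives the pose at the moment of the call.
- env.close_job(): hands the job in; it is judged then, once.
The state is a dict: "t": time; "joints": joint angles; "qd": joint speeds; "tau": joint torques, N m; "position": TCP position; "ee_rot": TCP orientation; "ft_force": force on the tool from outside, world axes, zero at the start; "moment": the same for the moment, N m; "width": finger opening in m; "grasp_force": force on a finger pad.
Only numpy, scipy, OpenCV 4.12 (cv2) and the standard library are available. Lean on these libraries where they do the work, as an engineer would, in place of code of your own. Each camera call takes 0.05 s, during which the arm holds its last target. There are 200 camera calls.

### The job

Get the analyser ready for its check run: pull the sample tray out to its stop and clip every reference bar lying on the grey mat into the place of its own colour in the tray, pressing each one sideways down into its spring clips just until it snaps home, without bearing down on it any harder. Then push the tray shut until its catch clicks and it stays closed, press the green start button fully once and let it spring back. Leave the other things on the desk where they are.

Things in the scene. Friction and masses are not known exactly. Their poses are not given: they have to be found in the camera images.
- analyser: bench-top X-ray analyser, fixed, 400 mm wide, 420 mm deep; origin at the bottom of its front face, mid-width, on the desk; x points into the machine, y to its left end as the robot sees it, z up. Its first 170 mm is a low deck, top 100 mm above the desk; the body behind is 230 mm high. The sample tray slides out of the front face along -x.
- tray (a joint): how far the sample tray is out, m: 0 shut, 0.15 at its stop. It starts ajar (0.02 to 0.06). It slides against 1 to 3 N; in shutting, a spring catch resists over the last 10 mm with a peak of about 10 N, then lets go, draws the tray to 0 and holds it there.
- tray_handle (a point): middle of the tray's steel bar handle: round bar 10 mm thick, 100 mm long along y, its axis 38 mm in front of the grey tray front and 66 mm above the desk. Travels with the tray; axes as the analyser's. The tray front is 300 mm wide, 12 mm thick, its top 86 mm above the desk. The tray's side walls are 256 mm apart, their tops 44 mm above the desk.
- start (a joint): travel of the green start button, m: 0 up, 0.006 fully down (5 N straight down; it springs back).
- start_top (a point): centre of the top of the green start button, 28 mm diameter, facing up, 118 mm above the desk on the deck's left end. Moves with the button.
- lips_red (a point): midway between the lips of the red place's front clip (all clips are alike): a pair of upright spring leaves, 8 mm long, with rounded lips 6.6 mm apart. A bar resting on the lips of its two clips has its centre 6 to 7 mm above this point; pressed straight down it spreads the lips against a peak of about 15 N in all, 3 to 5 mm further down, then snaps home, centre 6 mm below this point.
- bar_red: reference bar with the red sleeve: copper rod 12 mm diameter, 110 mm long along the bar's x, with a square red plastic sleeve 16 x 16 mm, 34 mm long, around its middle (grip here); about 0.1 kg. Origin at its centre, 8 mm above the desk when it lies there on a flat of the sleeve. Either end may go either way. May be absent.
- bar_yellow: reference bar with the yellow sleeve: brass rod 12 mm diameter, 110 mm long along the bar's x, with a square yellow plastic sleeve 16 x 16 mm, 34 mm long, around its middle (grip here); about 0.1 kg. Origin at its centre, 8 mm above the desk when it lies there on a flat of the sleeve. Either end may go either way. May be absent.
- bar_green: reference bar with the green sleeve: aluminium rod 12 mm diameter, 110 mm long along the bar's x, with a square green plastic sleeve 16 x 16 mm, 34 mm long, around its middle (grip here); about 0.1 kg. Origin at its centre, 8 mm above the desk when it lies there on a flat of the sleeve. Either end may go either way. May be absent.
- bar_blue: reference bar with the blue sleeve: bright steel rod 12 mm diameter, 110 mm long along the bar's x, with a square blue plastic sleeve 16 x 16 mm, 34 mm long, around its middle (grip here); about 0.1 kg. Origin at its centre, 8 mm above the desk when it lies there on a flat of the sleeve. Either end may go either way. May be absent.
- clip_red (a point): where the centre of the red bar lies when home in its two clips in the tray, 52 mm above the desk, 120 mm behind the handle's axis; travels with the tray. The bar lies along this point's x. Marked red on the tray front's top edge and the tray floor. Clips stand 36 mm ahead of and behind this point, leaving 64 mm for the fingers between them; tray floor 32 mm below it.
- clip_yellow (a point): where the centre of the yellow bar lies when home in its two clips in the tray, 52 mm above the desk, 120 mm behind the handle's axis; travels with the tray. The bar lies along this point's x. Marked yellow on the tray front's top edge and the tray floor. Places are 54 mm apart: red, yellow, green, blue from the analyser's left (+y) to its right.
- clip_green (a point): where the centre of the green bar lies when home in its two clips in the tray, 52 mm above the desk, 120 mm behind the handle's axis; travels with the tray. The bar lies along this point's x. Marked green on the tray front's top edge and the tray floor. The bar lies on rails whose tops are 6 mm below this point.
- clip_blue (a point): where the centre of the blue bar lies when home in its two clips in the tray, 52 mm above the desk, 120 mm behind the handle's axis; travels with the tray. The bar lies along this point's x. Marked blue on the tray front's top edge and the tray floor. A bar that is not home fouls the deck as the tray is shut.
- powder_jar: amber glass jar with a white cap, 42 mm diameter, 62 mm high; a bystander; origin at its underside, mid-length.
- sample_cup: white plastic sample cup, 40 mm diameter, 27 mm high; a bystander; origin at its underside, mid-length.
- beaker: clear plastic beaker, 66 mm diameter, 85 mm high; a bystander; origin at its underside, mid-length.
- tweezers: steel tweezers, about 130 mm long, lying along their x; a bystander; origin at its underside, mid-length.
- marker: white and blue marker pen, 130 mm long, lying along its x; a bystander; origin at its underside, mid-length.
- calculator: black pocket calculator, 140 x 78 x 14 mm; a bystander; origin at its underside, mid-length.

How it is judged:
By the outcome, as a careful person would: the job done as asked, in the order asked, and still so for the second after the job is handed in, with the robot touching nothing.
Of bar_red, bar_yellow, bar_green, bar_blue only 3 to 4 are there at a start; the rules pass over those that are not, and their reading is None.
At some moment in a run one of bar_red, bar_yellow, bar_green, bar_blue may be knocked a few centimetres aside while the robot is not near it.
Once in a run the grip may slacken for a moment while it holds something.
It also fails if it takes over 208 s, if anything falls off the work surface, if the arm or the gripper's body presses on something with over 40 N, if the wrist force passes 120 N, or if a joint passes its speed limit or range.

## Working session

There is one attempt and no reset: what is moved stays moved. The work goes in short steps, Python scripts to look and compute and a tool call to move; the robot and the scene stay as the last step left them, time stands still between calls to the robot, and variables do not carry over. Pictures are saved under pics/ and viewed, at most 14 in all, crops included, and the job is handed in when it is done.

Besides the shell and the picture viewer there is one more tool, called after "Request:" as a command line: name --pt "numbers of a row" for each row, then --argument value for the rest. jog_arm: Moves the arm, as the interface text tells. Its arguments: {"type":"object","properties":{"commands":{"type":"array","items":{"type":"array","items":{"type":"number"}}},"newtons":{"type":"number"}},"required":["commands"]}

```bash
ls; mkdir -p pics; python3 - <<'E'
from bench import env
import cv2,numpy as np
for n in("scene","side","wrist"):
    i=env.camera_info(n); print(n,i)
    p,d=env.read_camera(n); cv2.imwrite(f"pics/{n}0.png",p[:,:,::-1]); np.save(f"pics/{n}0.npy",d)
print(env.read_state())
E
```

```text
pics
scene {'fx': 446.8139837136307, 'fy': 446.8139837136307, 'cx': 321.86663194726344, 'cy': 237.01442374809182, 'k1': -0.09040390837392191, 'xyz': array([0.93031797, 0.63690779, 1.1693534 ]), 'orientation': array([-2.51598686, -0.01044155,  2.61861951])}
side {'fx': 452.18450617867586, 'fy': 452.18450617867586, 'cx': 324.51799898751665, 'cy': 243.71212127641405, 'k1': -0.03318337278766276, 'xyz': array([0.10392322, 0.82274943, 0.72793324]), 'orientation': array([-2.13693747,  0.01595964, -2.6662189 ])}
wrist {'fx': 363.2538052204739, 'fy': 363.2538052204739, 'cx': 322.8165942862661, 'cy': 239.49032521364583, 'k1': -0.013796262999477619, 'xyz': array([ 0.35284736, -0.52310318,  0.37301379]), 'orientation': array([ 2.81394420e+00,  5.23907020e-04, -1.10688593e+00])}
{'t': 0.15, 'joints': array([-1.21258908e+00,  4.91416429e-01,  1.55928280e+00, -7.59761634e-07,
        1.09170666e+00, -1.05594919e-01]), 'qd': array([-0.00019606, -0.00293782, -0.00186867,  0.00105396,  0.00030237,
        0.00070955]), 'tau': array([ 1.97001005e-03, -6.18706799e+01, -2.61692208e+01, -6.67526569e-05,
        3.21164560e-03, -3.04606328e-05]), 'position': array([ 0.27957145, -0.55883814,  0.25587406]), 'ee_rot': array([-3.14078387e+00, -8.50443742e-05,  4.63802478e-01]), 'ft_force': array([0.12805336, 0.57570436, 0.96737545]), 'moment': array([-0.03298714,  0.02232322,  0.00619265]), 'grasp_force': 0.0, 'width': 0.08530921305596327}
```

View pics/scene0.png

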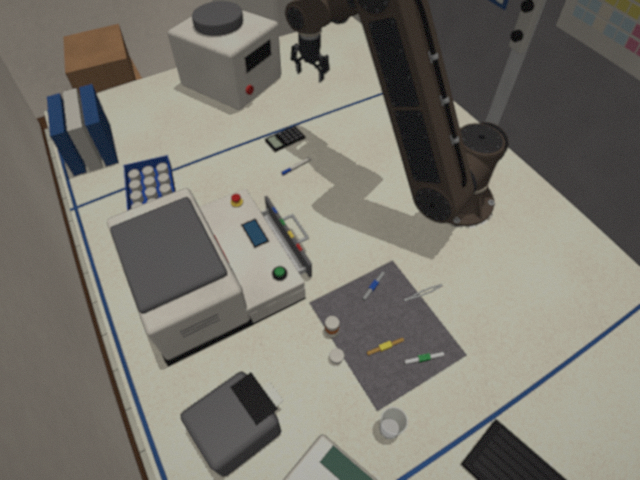

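View pics/side0.png

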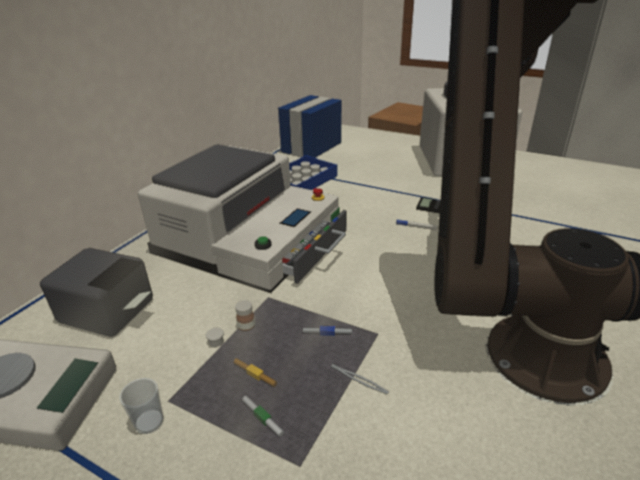

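Scene picture: blue bar at (374,285), yellow at (386,346) and green at (424,357) lie on the mat. No red bar is visible. The start button is at (279,272) and the handle is near (296,228). In the side picture, blue is at (328,330), yellow (255,371), green (263,413) and the button (262,242).

```bash
cat > h.py <<'E'
from bench import env
import cv2,numpy as np
from scipy.spatial.transform import Rotation as Rn
def look(n,save=None):
    i=env.camera_info(n); p,d=env.read_camera(n)
    if save: cv2.imwrite(f"pics/{save}.png",p[:,:,::-1])
    return i,p,d
def KD(i): return np.array([[i['fx'],0,i['cx']],[0,i['fy'],i['cy']],[0,0,1]]),np.array([i['k1'],0,0,0,0.])
def rays(i,uv):
    uv=np.asarray(uv,float).reshape(-1,1,2); K,D=KD(i)
    u=cv2.undistortPoints(uv,K,D).reshape(-1,2)
    R=Rn.from_euler('xyz',i['orientation']).as_matrix()
    return np.c_[u,np.ones(len(u))]@R.T
def plane(i,uv,z):
    r=rays(i,uv); return i['xyz']+r*((z-i['xyz'][2])/r[:,2])[:,None]
def tri(views): # list of (info,uv)
    A=np.zeros((3,3));b=np.zeros(3);L=[]
    for i,uv in views:
        r=rays(i,uv)[0]; r/=np.linalg.norm(r); P=np.eye(3)-np.outer(r,r); A+=P;b+=P@i['xyz'];L.append((i['xyz'],P))
    X=np.linalg.solve(A,b); return X,[np.linalg.norm(P@(X-c)) for c,P in L]
def proj(i,X):
    R=Rn.from_euler('xyz',i['orientation']).as_matrix();K,D=KD(i)
    Y=(np.atleast_2d(X)-i['xyz'])@R
    return cv2.projectPoints(Y.reshape(-1,1,3),np.zeros(3),np.zeros(3),K,D)[0].reshape(-1,2)
HUE={'red':(174,6),'yellow':(17,32),'green':(50,85),'blue':(105,125)}
def blobs(p,c,s=110,v=60,amin=15):
    h=cv2.cvtColor(p,cv2.COLOR_RGB2HSV);a,b=HUE[c]
    H=h[...,0]; m=((H>=a)&(H<=b)) if a<b else ((H>=a)|(H<=b))
    m=(m&(h[...,1]>s)&(h[...,2]>v)).astype(np.uint8)
    n,l,st,ce=cv2.connectedComponentsWithStats(m)
    return [(ce[k],st[k,4],l==k) for k in range(1,n) if st[k,4]>=amin]
def st():
    s=env.read_state(); print('t',round(s['t'],2),'pos',s['position'].round(4),'rpy',s['ee_rot'].round(4),'F',s['ft_force'].round(1),'w',round(s['width'],4),'g',round(s['grasp_force'],1)); return s
def to(X,yaw=None):
    "tool-axis shifts (mm) & z-turn (deg) from measured pose to X, yaw"
    s=st(); R=Rn.from_euler('xyz',s['ee_rot'])
    d=R.inv().apply(np.array(X)-s['position']); print('shift units',(d/.04).round(3))
    if yaw is not None:
        T=Rn.from_euler('xyz',[np.pi,0,yaw]); print('turn units',(np.degrees((R.inv()*T).as_rotvec())/5).round(3))
E
python3 - <<'E'
from h import *
ims={n:look(n) for n in('scene','side')}
for n,(i,p,d) in ims.items():
    for c in HUE:
        for ce,a,m in blobs(p,c):
            if a<1500: print(n,c,ce.round(1),a,plane(i,ce,0.01)[0].round(3))
for nm,a,b in [('blue',(374,285),(328,330)),('btn',(279,272),(262,242)),('btnR',(236,198),(318,192))]:
    print(nm,tri([(ims['scene'][0],a),(ims['side'][0],b)]))
E
```

```text
scene red [248.9  89.1] 52 [ 0.383 -0.911  0.01 ]
scene red [235.4 197.3] 49 [ 0.675 -0.374  0.01 ]
scene red [298.4 246.9] 25 [ 0.585 -0.086  0.01 ]
scene yellow [611.2   1.4] 32 [-1.864 -0.733  0.01 ]
scene yellow [623.    4.5] 102 [-1.907 -0.677  0.01 ]
scene yellow [634.2  10.9] 113 [-1.909 -0.596  0.01 ]
scene yellow [236.6 203. ] 48 [ 0.682 -0.349  0.01 ]
scene yellow [290. 234.] 27 [ 0.585 -0.144  0.01 ]
scene yellow [384.8 345.8] 180 [0.535 0.322 0.01 ]
scene green [279.1 271.4] 70 [ 0.679 -0.035  0.01 ]
scene green [424.1 357.5] 57 [0.461 0.403 0.01 ]
scene blue [ 89.3 105.5] 565 [ 1.013 -1.159  0.01 ]
scene blue [ 55.5 115.1] 541 [ 1.154 -1.173  0.01 ]
scene blue [117.  338.9] 839 [ 1.175 -0.061  0.01 ]
scene blue [146.6 175.8] 573 [ 0.914 -0.629  0.01 ]
scene blue [286.1 170.9] 17 [ 0.467 -0.4    0.01 ]
scene blue [373.6 284.5] 48 [0.455 0.145 0.01 ]
scene blue [510.4 402.1] 898 [0.339 0.618 0.01 ]
side red [317.2 191.4] 50 [ 0.817 -0.479  0.01 ]
side red [257.3 205.9] 83 [ 0.949 -0.291  0.01 ]
side red [307.4 246.6] 25 [ 0.669 -0.141  0.01 ]
side red [285. 260.] 20 [ 0.69
[... 284 characters left out ...]
.7 102.6] 130 [ 1.486 -1.48   0.01 ]
side blue [320.4 106.6] 185 [ 1.319 -1.461  0.01 ]
side blue [316.5 171.8] 543 [ 0.902 -0.634  0.01 ]
side blue [402.2 222. ] 18 [ 0.467 -0.399  0.01 ]
side blue [ 20.2 310. ] 63 [1.17  0.424 0.01 ]
side blue [329.9 329.7] 55 [0.453 0.143 0.01 ]
side blue [ 88.1 464.4] 402 [0.673 0.623 0.01 ]
blue (array([0.45527556, 0.14775013, 0.01202163]), [np.float64(6.414765439774756e-05), np.float64(6.41476543976494e-05)])
btn (array([0.70306808, 0.02809107, 0.11366763]), [np.float64(0.0014973083836615315), np.float64(0.0014973083836614994)])
btnR (array([ 0.70008927, -0.27140809,  0.12338881]), [np.float64(0.0002775980191254574), np.float64(0.0002775980191254129)])
```

View pics/wrist0.png

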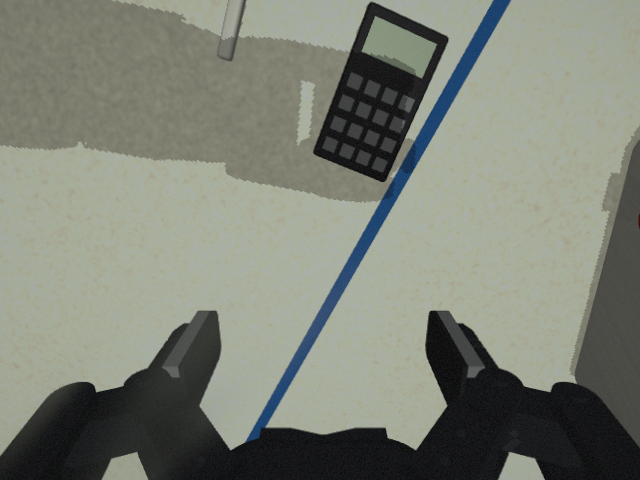

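The wrist picture shows the calculator at (380,90) and the marker at (230,30), with clear desk under the gripper. The analyser looks nearly aligned with the world axes. I'm turning the tool to yaw 90° and moving above the handle.

Request:
jog_arm --pt "0 0 -1 0 0 -0.3 -1" --pt "0 0 -1 0 0 -0.3 -1" --pt "0 0 -1 0 0 -0.3 -1" --pt "0 0 -1 0 0 -0.3 -1" --pt "0 0 -1 0 0 0 -1"

```text
t: 0.67
position: [0.2798, -0.5595, 0.3067]
ee_rot: [3.139, 0.002, 0.905]
ft_force: [0.3, 0.0, 0.2]
width: 0.0854
grasp_force: 0.0
```

Request:
jog_arm --pt "0 0 -1 0 0 0 -1" --pt "0 0 -1 0 0 0 -1" --pt "0 0 -1 0 0 0 -1" --pt "0 0 -1 0 0 0 -1" --pt "0 0 -1 0 0 0 -1"

```text
t: 1.08
position: [0.2796, -0.5589, 0.3042]
ee_rot: [-3.141, -0.0, 1.341]
ft_force: [0.1, 0.1, -0.2]
width: 0.0857
grasp_force: 0.0
```

Request:
jog_arm --pt "0 0 -1 0 0 0 -1" --pt "0 0 -1 0 0 0 -1" --pt "0 0 -0.68 0 0 0 -1" --pt "0 0 0 0.8 0.5 0 -1" --pt "0 0 0 0.8 0.5 0 -1"

```text
t: 1.5
position: [0.3192, -0.495, 0.3036]
ee_rot: [-3.141, -0.001, 1.568]
ft_force: [0.3, 0.2, 0.1]
width: 0.0853
grasp_force: 0.0
```

Request:
jog_arm --pt "0 0 0 0.8 0.5 0 -1" --pt "0 0 0 0.8 0.5 0 -1" --pt "0 0 0 0.8 0.5 0 -1" --pt "0 0 0 0.8 0.5 0 -1" --pt "0 0 0 0.8 0.5 0 -1"

```text
t: 1.92
position: [0.4203, -0.3334, 0.3044]
ee_rot: [3.141, 0.0, 1.57]
ft_force: [0.1, -0.5, 0.7]
width: 0.0852
grasp_force: 0.0
```

```bash
python3 - <<'E'
from h import *
st(); i,p,d=look('wrist','w1'); np.savez('pics/w1.npz',d=d,p=p,**i)
for c in HUE:
    for ce,a,m in blobs(p,c,amin=30): print(c,ce.round(1),a,plane(i,ce,0.086)[0].round(4), d[int(ce[1]),int(ce[0])])
E
```

```text
t 1.92 pos [ 0.4203 -0.3334  0.3044] rpy [3.1415e+00 2.0000e-04 1.5701e+00] F [ 0.1 -0.5  0.7] w 0.0852 g 0.0
yellow [632.7 149. ] 505 [ 0.7015 -0.2793  0.086 ] 0.30662766
green [584.9   8.2] 214 [ 0.6323 -0.168   0.086 ] 0.3475916
green [555.2 157.6] 123 [ 0.6316 -0.2873  0.086 ] 0.3560568
blue [544.4  52.8] 407 [ 0.6051 -0.2011  0.086 ] 0.30032852
blue [574.6  63.7] 254 [ 0.6325 -0.2092  0.086 ] 0.32829416
blue [361.3 247.2] 374 [ 0.4574 -0.3741  0.086 ] 0.43530294
blue [623.9 387. ] 2219 [ 0.7658 -0.5457  0.086 ] 0.48962915
blue [ 28.  387.9] 408 [ 0.0809 -0.5458  0.086 ] 0.5176273
blue [105.6 387. ] 126 [ 0.1714 -0.5438  0.086 ] 0.5173388
blue [322.4 389. ] 1631 [ 0.4189 -0.546   0.086 ] 0.51723665
blue [540.3 387. ] 122 [ 0.6681 -0.5446  0.086 ] 0.5161759
```

View pics/w1.png

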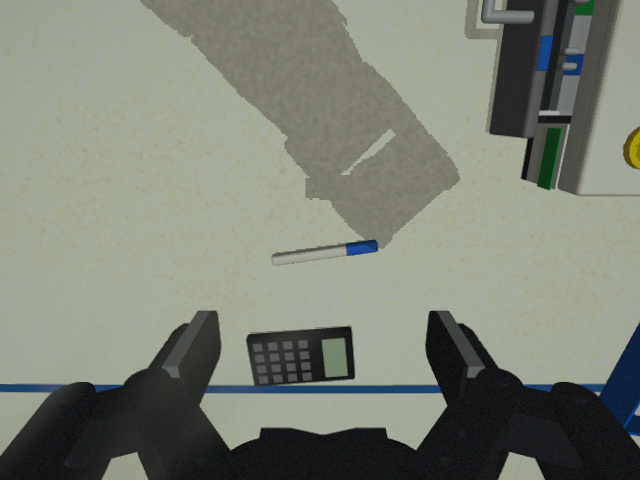

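The wrist view shows the tray front at upper right: blue mark at (544,53), right end of the handle near (490,12). The calculator and marker are clear of the path. Moving over the handle.

Request:
jog_arm --pt "0 0 0 0.8 0.8 0 -1" --pt "0 0 0 0.8 0.8 0 -1" --pt "0 0 0 0.8 0.8 0 -1" --pt "0 0 0 0.8 0.8 0 -1" --pt "0 0 0 0 0 0 -1"

```text
t: 2.38
position: [0.5412, -0.2127, 0.3041]
ee_rot: [3.14, -0.001, 1.575]
ft_force: [-0.2, -0.3, 0.1]
width: 0.0858
grasp_force: 0.0
```

```bash
python3 - <<'E'
from h import *
st(); i,p,d=look('wrist','w2'); np.savez('pics/w2.npz',d=d,p=p,**i)
for c in HUE:
    for ce,a,m in blobs(p,c,amin=30): print(c,ce.round(1),a,plane(i,ce,0.086)[0].round(4), d[int(ce[1]),int(ce[0])])
E
```

```text
t 2.38 pos [ 0.5412 -0.2127  0.3041] rpy [ 3.1405e+00 -8.0000e-04  1.5748e+00] F [-0.2 -0.3  0.1] w 0.0858 g 0.0
red [403.9   7. ] 173 [ 0.6052 -0.0471  0.086 ] 0.29126158
red [448.1  18.4] 162 [ 0.6419 -0.0549  0.086 ] 0.31576258
red [497.7 284.6] 944 [ 0.7198 -0.2933  0.086 ] 0.32335758
yellow [399.7  69.3] 381 [ 0.605  -0.0931  0.086 ] 0.30562574
yellow [442.5  77.7] 140 [ 0.6419 -0.0994  0.086 ] 0.36662227
yellow [483.1 270.4] 667 [ 0.7025 -0.2775  0.086 ] 0.34070337
green [395.3 135.4] 312 [ 0.6049 -0.147   0.086 ] 0.3223548
green [437.1 133. ] 89 [ 0.642  -0.1448  0.086 ] 0.38436207
green [421.7 271.5] 85 [ 0.6405 -0.2789  0.086 ] 0.39578903
blue [431.3 183.7] 111 [ 0.6413 -0.1901  0.086 ] 0.3616977
blue [391.2 195.3] 283 [ 0.6047 -0.2012  0.086 ] 0.33867803
blue [265.1 333.2] 318 [ 0.4794 -0.3512  0.086 ] 0.4727435
blue [586.  363.1] 2659 [ 0.8352 -0.3899  0.086 ] 0.44582516
blue [603.2 399. ] 94 [ 0.8679 -0.4401  0.086 ] 0.52007604
blue [632.8 403.5] 110 [ 0.9052 -0.447   0.086 ] 0.5226402
blue [637.1 439.8] 39 [ 0.9271 -0.5031  0.086 ] 0.5149864
blue [  2.2 449.1] 30 [ 0.146  -0.5198  0.086 ] 0.55354387
blue [517.1 466.9] 652 [ 0.7861 -0.546   0.086 ] 0.5232298
```

View pics/w2.png

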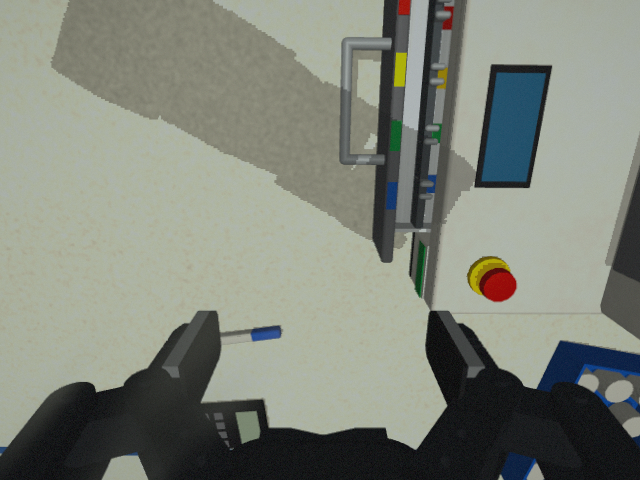

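The wrist view shows the handle bar from (347,42) to (346,160). The marks are yellow (400,69), green (395,135) and blue (391,195), with red cut off at the top. The tray axis matches world x.

```bash
python3 - <<'E'
from h import *
a=np.load('pics/w1.npz');b=np.load('pics/w2.npz')
print(plane(b,[(347,60),(346.5,102),(346,140)],0.066).round(4))
print(tri([(a,(488,14)),(b,(347,158))]))
print(tri([(a,(544.4,52.8)),(b,(391.2,195.3))]))
print(proj(b,[0.56,-.12,.066]), b['d'][102,345:349])
to([0.567,-0.12,0.2],np.pi/2)
E
```

```text
[[ 0.5616 -0.0836  0.066 ]
 [ 0.562  -0.1186  0.066 ]
 [ 0.5624 -0.1524  0.066 ]]
(array([ 0.56306469, -0.16854704,  0.0645713 ]), [np.float64(0.0010535679032698509), np.float64(0.0010535679032698136)])
(array([ 0.60464138, -0.2010954 ,  0.08675079]), [np.float64(0.00014135639770596124), np.float64(0.00014135639770578758)])
[[344.28250625 103.56337909]] [0.3286446  0.32778952 0.32887396 0.32851925]
t 2.43 pos [ 0.5394 -0.2146  0.3039] rpy [-3.1415e+00 -3.0000e-04  1.5749e+00] F [-0.9 -0.7  0.3] w 0.0853 g 0.0
shift units [2.362 0.7   2.598]
turn units [-0.001 -0.003  0.047]
```

Request:
jog_arm --pt "0 0 0 0.8 0.2 0.5 0.3" --pt "0 0 0 0.8 0.2 0.8 0.3" --pt "0 0 0 0.75 0.15 0.8 0.3" --pt "0 0 0 0 0 0.8 0.3" --pt "0 0 0 0 0 0 0.3"

```text
t: 2.85
position: [0.5563, -0.127, 0.1883]
ee_rot: [-3.134, -0.003, 1.572]
ft_force: [-0.2, 0.5, -0.7]
width: 0.0302
grasp_force: 0.0
```

Request:
jog_arm --pt "0 0 0 0 0 0 0.3" --pt "0 0 0 0 0 0 0.3"

```text
t: 3.02
position: [0.5589, -0.1294, 0.1948]
ee_rot: [3.14, 0.001, 1.569]
ft_force: [-0.5, -0.3, 0.6]
width: 0.03
grasp_force: 0.0
```

```bash
python3 - <<'E'
from h import *
to([0.562,-0.12,0.072],np.pi/2)
E
```

```text
t 3.02 pos [ 0.5589 -0.1294  0.1948] rpy [3.1400e+00 8.0000e-04 1.5691e+00] F [-0.5 -0.3  0.6] w 0.03 g 0.0
shift units [0.237 0.071 3.069]
turn units [ 0.018  0.009 -0.019]
```

Request:
jog_arm --pt "0 0 0 0.23 0.07 0.8 0.3" --pt "0 0 0 0 0 0.8 0.3" --pt "0 0 0 0 0 0.8 0.3" --pt "0 0 0 0 0 0.67 0.3" --pt "0 0 0 0 0 0 0.3"

```text
t: 3.43
position: [0.5613, -0.12, 0.0688]
ee_rot: [-3.141, -0.0, 1.569]
ft_force: [-0.9, -0.2, -0.5]
width: 0.0298
grasp_force: 0.0
```

Request:
jog_arm --pt "0 0 0 0 0 0 1" --pt "0 0 0 0 0 0 1" --pt "0 0 0 0 0 0 1" --pt "0 0 0 0 0 0 1" --pt "0 0 0 0 0 0 1" --newtons 40

```text
t: 3.85
position: [0.5622, -0.1198, 0.0723]
ee_rot: [3.139, 0.002, 1.57]
ft_force: [-1.4, -5.8, 2.8]
width: 0.0086
grasp_force: 39.5
```

Request:
jog_arm --pt "0 0 0 0 -0.3 0 1" --pt "0 0 0 0 -0.4 0 1" --pt "0 0 0 0 -0.4 0 1" --pt "0 0 0 0 -0.4 0 1" --pt "0 0 0 0 -0.4 0 1"

```text
t: 4.27
position: [0.4863, -0.1196, 0.0722]
ee_rot: [3.137, 0.002, 1.57]
ft_force: [3.1, -5.4, 4.1]
width: 0.0083
grasp_force: 40.3
```

Request:
jog_arm --pt "0 0 0 0 -0.2 0 1" --pt "0 0 0 0 -0.2 0 1" --pt "0 0 0 0 -0.1 0 1" --pt "0 0 0 0 0 0 1"

```text
t: 4.6
position: [0.4658, -0.1196, 0.0722]
ee_rot: [3.138, 0.002, 1.57]
ft_force: [-1.3, -4.5, 8.9]
width: 0.0089
grasp_force: 40.9
```

```bash
python3 - <<'E'
from h import *
st(); a=np.load('pics/w2.npz')
print(plane(a,[(456,100),(437,250)],0.1).round(4))
i,p,d=look('scene','s1'); ce=[(c,x[0].round(1)) for c in('red','yellow') for x in blobs(p,c) if 230<x[0][0]<380]; print(ce)
E
```

```text
t 4.6 pos [ 0.4658 -0.1196  0.0722] rpy [3.1382e+00 1.7000e-03 1.5700e+00] F [-1.3 -4.5  8.9] w 0.0089 g 40.9
[[ 0.6507 -0.1177  0.1   ]
 [ 0.6487 -0.2505  0.1   ]]
[('red', array([249. ,  89.2])), ('red', array([235.5, 197.4])), ('red', array([326.6, 233.9])), ('red', array([305.4, 256.2])), ('yellow', array([236.6, 202.9])), ('yellow', array([318. , 221.6])), ('yellow', array([297.3, 243.6]))]
```

Request:
jog_arm --pt "0 0 0 0 -0.12 0 1" --pt "0 0 0 0 -0.13 0 1" --pt "0 0 0 0 0 0 1"

```text
t: 4.9
position: [0.456, -0.1196, 0.0722]
ee_rot: [3.138, 0.002, 1.57]
ft_force: [-1.0, -3.8, 9.3]
width: 0.0086
grasp_force: 40.9
```

Request:
jog_arm --pt "0 0 0 0 -0.12 0 1" --pt "0 0 0 0 0 0 1"

```text
t: 5.07
position: [0.4514, -0.1195, 0.0722]
ee_rot: [3.138, 0.002, 1.57]
ft_force: [-1.2, -4.8, 9.8]
width: 0.0089
grasp_force: 41.0
```

Request:
jog_arm --pt "0 0 0 0 -0.12 0 1" --pt "0 0 0 0 0 0 1"

```text
t: 5.23
position: [0.4507, -0.1198, 0.0723]
ee_rot: [3.129, 0.004, 1.569]
ft_force: [23.2, 9.2, -2.7]
width: 0.0086
grasp_force: 40.4
```

The tray is at its stop: 23 N at handle x≈0.4505. I'll ease off, release and lift.

Request:
jog_arm --pt "0 0 0 0 0.09 0 1" --pt "0 0 0 0 0 0 0.3" --pt "0 0 0 0 0 0 0.3" --pt "0 0 0 0 0 0 0.3"

```text
t: 5.57
position: [0.4492, -0.1187, 0.0708]
ee_rot: [3.141, 0.0, 1.57]
ft_force: [0.7, -0.3, -0.4]
width: 0.0302
grasp_force: 0.0
```

Request:
jog_arm --pt "0 0 0 0 0 -0.5 0.3" --pt "0 0 0 0 0 -0.9 0.3" --pt "0 0 0 0 0.4 -0.9 0.3" --pt "0 0 0 -0.5 0.8 -0.9 0.3" --pt "0 0 0 -0.5 0.8 -0.9 -0.5"

```text
t: 5.98
position: [0.5166, -0.1505, 0.2225]
ee_rot: [3.141, 0.0, 1.571]
ft_force: [1.5, -0.1, -0.3]
width: 0.041
grasp_force: 0.0
```

Request:
jog_arm --pt "0 0 0 -0.5 0.5 -0.5 -0.5" --pt "0 0 0 -0.5 0.5 -0.5 -0.5" --pt "0 0 0 0 0 0 -0.5" --pt "0 0 0 0 0 0 -0.5"

```text
t: 6.32
position: [0.5567, -0.1914, 0.2603]
ee_rot: [3.141, 0.0, 1.569]
ft_force: [-0.6, -0.2, -1.0]
width: 0.0642
grasp_force: 0.0
```

```bash
python3 - <<'E'
from h import *
st(); i,p,d=look('wrist','w3'); np.savez('pics/w3.npz',d=d,p=p,**i)
for c in HUE:
    for ce,a,m in blobs(p,c,amin=30): 
      if ce[1]<280:print(c,ce.round(1),a,plane(i,ce,0.086)[0].round(4), plane(i,ce,0.02)[0].round(4),d[int(ce[1]),int(ce[0])])
E
```

```text
t 6.32 pos [ 0.5567 -0.1914  0.2603] rpy [3.1407e+00 4.0000e-04 1.5694e+00] F [-0.6 -0.2 -1. ] w 0.0642 g 0.0
red [236.4  14.9] 418 [ 0.4954 -0.0421  0.086 ] [ 0.4817 -0.0268  0.02  ] 0.25307846
red [340.4  30.5] 1711 [ 0.5687 -0.052   0.086 ] [ 0.5717 -0.039   0.02  ] 0.3153527
yellow [241.3  91.7] 495 [ 0.4953 -0.0925  0.086 ] [ 0.4816 -0.0886  0.02  ] 0.27009547
yellow [339.1  97. ] 1453 [ 0.5683 -0.0963  0.086 ] [ 0.5712 -0.0933  0.02  ] 0.3322579
green [338.4 156.5] 1198 [ 0.5683 -0.1401  0.086 ] [ 0.5712 -0.147   0.02  ] 0.35007873
green [246.  164.9] 374 [ 0.4952 -0.1466  0.086 ] [ 0.4815 -0.1549  0.02  ] 0.28732634
blue [337.8 211. ] 1076 [ 0.5684 -0.1843  0.086 ] [ 0.5713 -0.2012  0.02  ] 0.36895382
blue [250.4 230.5] 327 [ 0.4951 -0.201   0.086 ] [ 0.4814 -0.2217  0.02  ] 0.30510926
```

View pics/w3.png

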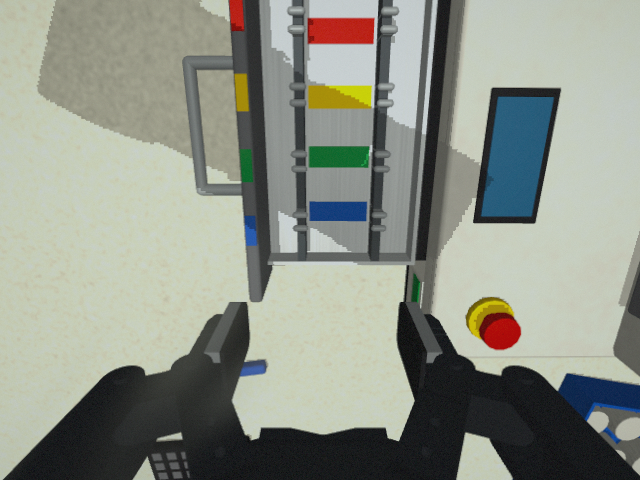

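All four places are empty. The tray floor marks are at (340,31), (339,97), (338,157) and (338,211), and each has a pair of clips. The tray moved 110 mm to its stop. Next, over to the mat.

Request:
jog_arm --pt "0 0 0 1 -0.2 -0.1 -0.5" --pt "0 0 0 1 -0.2 -0.1 -0.5" --pt "0 0 0 1 -0.2 -0.1 -0.5" --pt "0 0 0 1 -0.2 -0.1 -0.5" --pt "0 0 0 1 -0.2 -0.1 -0.5"

```text
t: 6.78
position: [0.5144, 0.0113, 0.2792]
ee_rot: [-3.139, -0.0, 1.57]
ft_force: [1.1, -0.0, -0.4]
width: 0.0639
grasp_force: 0.0
```

```bash
python3 - <<'E'
from h import *
st(); i,p,d=look('wrist','w4'); np.savez('pics/w4.npz',d=d,p=p,**i)
E
```

```text
t 6.78 pos [0.5144 0.0113 0.2792] rpy [-3.1393e+00 -3.0000e-04  1.5702e+00] F [ 1.1 -0.  -0.4] w 0.0639 g 0.0
```

Request:
jog_arm --pt "0 0 0 1 -0.2 -0.1 -0.5" --pt "0 0 0 1 -0.2 -0.1 -0.5" --pt "0 0 0 1 -0.2 -0.1 -0.5" --pt "0 0 0 1 -0.2 -0.1 -0.5" --pt "0 0 0 0 0 0 -0.5"

```text
t: 7.25
position: [0.4818, 0.1746, 0.2958]
ee_rot: [-3.14, -0.001, 1.575]
ft_force: [-0.0, -0.8, -0.0]
width: 0.0638
grasp_force: 0.0
```

```bash
cat >> h.py <<'E'
def bars(i,p,z=0.008,verbose=True):
    out={}
    for c in('red','yellow','green','blue'):
        bs=[b for b in blobs(p,c,amin=60) if 0.35<plane(i,b[0],z)[0][0]<0.75 and 0.02<plane(i,b[0],z)[0][1]<0.55]
        for ce,a,m in bs:
            ys,xs=np.nonzero(m); P=plane(i,np.c_[xs,ys],z+.006)[:,:2].astype(np.float32)
            (cx,cy),wh,_=r=cv2.minAreaRect(P); bx=cv2.boxPoints(r); e=[bx[1]-bx[0],bx[2]-bx[1]]; e=max(e,key=np.linalg.norm)
            yaw=np.degrees(np.arctan2(e[1],e[0]))%180
            if verbose: print(c,ce.round(1),a,'xy',(round(cx,4),round(cy,4)),'wh',np.round(wh,3),'yaw',round(yaw,1))
            out.setdefault(c,(ce,cx,cy,yaw))
    return out
E
python3 - <<'E'
from h import *
st(); i,p,d=look('wrist','w5'); np.savez('pics/w5.npz',d=d,p=p,**i); bars(i,p)
a=np.load('pics/w4.npz'); bars(a,a['p'])
E
```

```text
t 7.25 pos [0.4818 0.1746 0.2958] rpy [-3.1403e+00 -1.0000e-03  1.5754e+00] F [-0.  -0.8 -0. ] w 0.0638 g 0.0
yellow [376.2  49. ] 1683 xy (0.5335, 0.3196) wh [0.018 0.11 ] yaw 172.3
blue [300.3 218.1] 472 xy (0.4556, 0.1462) wh [0.035 0.019] yaw 24.5
blue [262.8  59.7] 724 xy (0.4557, 0.144) wh [0.034 0.018] yaw 24.6
```

View pics/w5.png

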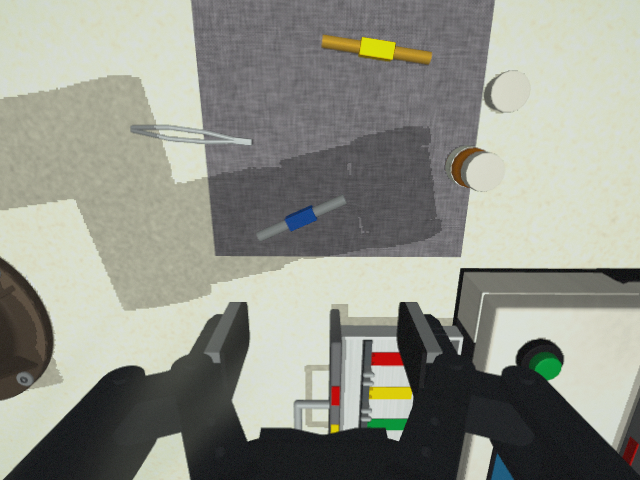

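The wrist view shows the blue bar at (300,218), its rod running from (258,237) to (345,200), and the yellow bar at (377,48). The tweezers (190,133), jar (478,168) and cup (508,92) are nearby. Next I'll check heights from two views and plan the blue grasp.

```bash
python3 - <<'E'
from h import *
a=np.load('pics/w4.npz');b=np.load('pics/w5.npz')
print(tri([(a,(262.8,59.7)),(b,(300.3,218.1))]))
to([0.4556,0.1455,0.16],np.radians(24.5))
E
```

```text
(array([0.45504473, 0.14481155, 0.00924746]), [np.float64(5.8468920196195416e-05), np.float64(5.846892019628379e-05)])
t 7.3 pos [0.4825 0.1722 0.2954] rpy [-3.1402e+00  1.0000e-04  1.5756e+00] F [0.1 0.7 0. ] w 0.0638 g 0.0
shift units [-0.665 -0.671  3.386]
turn units [-1.4000e-02  1.0000e-02  1.3155e+01]
```

Request:
jog_arm --pt "0 0 1 0 0 0 -0.2" --pt "0 0 1 0 0 0 -0.2" --pt "0 0 1 0 0 0 -0.2" --pt "0 0 1 0 0 0 -0.2" --pt "0 0 1 0 0 0 -0.2"

```text
t: 7.72
position: [0.4839, 0.1683, 0.295]
ee_rot: [-3.14, 0.001, 1.129]
ft_force: [0.5, 0.6, 0.4]
width: 0.0513
grasp_force: 0.0
```

Request:
jog_arm --pt "0 0 1 0 0 0 -0.2" --pt "0 0 1 0 0 0 -0.2" --pt "0 0 1 0 0 0 -0.2" --pt "0 0 1 0 0 0 -0.2" --pt "0 0 1 0 0 0 -0.2"

```text
t: 8.13
position: [0.4839, 0.1682, 0.295]
ee_rot: [-3.141, 0.002, 0.693]
ft_force: [0.2, 0.1, 0.7]
width: 0.0516
grasp_force: 0.0
```

Request:
jog_arm --pt "0 0 1 0 0 0 -0.2" --pt "0 0 1 0 0 0 -0.2" --pt "0 0 1 0 0 0 -0.2" --pt "0 0 0.1 0 0 0 -0.2" --pt "0 0 0 0 0 0 -0.2"

```text
t: 8.55
position: [0.4842, 0.1685, 0.2953]
ee_rot: [-3.141, 0.001, 0.428]
ft_force: [0.1, 0.6, -0.6]
width: 0.0512
grasp_force: 0.0
```

```bash
python3 - <<'E'
from h import *
to([0.4556,0.1455,0.16],np.radians(24.5))
i,p,d=look('wrist'); np.savez('pics/w6.npz',d=d,p=p,**i); bars(i,p)
E
```

```text
t 8.55 pos [0.4842 0.1685 0.2953] rpy [-3.1415e+00  1.4000e-03  4.2840e-01] F [ 0.1  0.6 -0.6] w 0.0512 g 0.0
shift units [-0.884  0.227  3.384]
turn units [-0.001  0.016  0.009]
yellow [209.   87.1] 1610 xy (0.5334, 0.319) wh [0.019 0.109] yaw 172.4
green [113.3 122.9] 654 xy (0.462, 0.3986) wh [0.02  0.038] yaw 161.9
blue [330.5 223.7] 412 xy (0.4567, 0.1452) wh [0.036 0.015] yaw 24.6
```

Request:
jog_arm --pt "0 0 0 -0.44 0.12 0.8 -0.2" --pt "0 0 0 -0.44 0.11 0.8 -0.2" --pt "0 0 0 0 0 0.9 -0.2" --pt "0 0 0 0 0 0.9 -0.2" --pt "0 0 0 0 0 0.9 -0.2"

```text
t: 9.02
position: [0.456, 0.1459, 0.1227]
ee_rot: [3.141, -0.001, 0.429]
ft_force: [0.9, 0.3, -1.0]
width: 0.0512
grasp_force: 0.0
```

Request:
jog_arm --pt "0 0 0 0 0 0 -0.2" --pt "0 0 0 0 0 0 -0.2"

```text
t: 9.18
position: [0.4559, 0.146, 0.1232]
ee_rot: [-3.141, 0.004, 0.429]
ft_force: [0.1, 0.5, 0.8]
width: 0.0514
grasp_force: 0.0
```

```bash
python3 - <<'E'
from h import *
i,p,d=look('wrist','w7'); b=bars(i,p)['blue']
to([b[1],b[2],0.028],np.radians(b[3]))
E
```

```text
yellow [80.8 39. ] 3214 xy (0.5095, 0.3203) wh [0.024 0.062] yaw 172.2
blue [322.6 245.7] 1184 xy (0.4564, 0.1453) wh [0.037 0.016] yaw 24.0
t 9.23 pos [0.4567 0.1462 0.1247] rpy [-3.1416e+00  5.0000e-04  4.2830e-01] F [-0.   0.7  0.5] w 0.051 g 0.0
shift units [-0.015  0.019  2.417]
turn units [-0.     0.006  0.117]
```

Request:
jog_arm --pt "0 0 0.1 0 0.02 0.8 -0.2" --pt "0 0 0 0 0 0.8 -0.2" --pt "0 0 0 0 0 0.6 -0.2" --pt "0 0 0 0 0 0.19 -0.2" --pt "0 0 0 0 0 0 -0.2"

```text
t: 9.65
position: [0.4572, 0.1456, 0.0287]
ee_rot: [3.142, 0.0, 0.419]
ft_force: [-0.7, 0.5, -0.0]
width: 0.0509
grasp_force: 0.0
```

Request:
jog_arm --pt "0 0 0 0 0 0 1" --pt "0 0 0 0 0 0 1" --pt "0 0 0 0 0 0 1" --pt "0 0 0 0 0 0 1" --pt "0 0 0 0 0 0 1" --newtons 50

```text
t: 10.07
position: [0.4575, 0.1457, 0.0301]
ee_rot: [3.141, -0.003, 0.418]
ft_force: [-1.6, 1.1, 12.8]
width: 0.0144
grasp_force: 48.9
```

```bash
python3 - <<'E'
from h import *
st()
E
```

```text
t 10.07 pos [0.4575 0.1457 0.0301] rpy [ 3.1408e+00 -3.0000e-03  4.1850e-01] F [-1.6  1.1 12.8] w 0.0144 g 48.9
```

The blue bar is gripped; the tips just brushed the mat as the pads swung. Lifting, turning to yaw 0 and carrying it over the blue place.

Request:
jog_arm --pt "0 0 0 0 0 -0.4 1" --pt "0 0 0 0 0 -0.9 1" --pt "0 0 0 0 0 -0.9 1" --pt "0 0 0 0 0 -0.9 1" --pt "0 0 1 0 0 -0.5 1"

```text
t: 10.48
position: [0.4572, 0.1457, 0.1768]
ee_rot: [3.141, -0.005, 0.333]
ft_force: [0.6, -0.4, -0.5]
width: 0.0144
grasp_force: 49.8
```

Request:
jog_arm --pt "0 0 1 0 0 -0.5 1" --pt "0 0 1 0 0 0 1" --pt "0 0 1 0 0 0 1" --pt "0 0 0.8 0 0 0 1" --pt "0 0 0 0.3 0.8 0 1"

```text
t: 10.9
position: [0.4674, 0.1161, 0.1936]
ee_rot: [-3.141, -0.001, -0.002]
ft_force: [0.6, 0.9, -0.6]
width: 0.014
grasp_force: 49.8
```

Request:
jog_arm --pt "0 0 0 0.3 0.9 0 1" --pt "0 0 0 0.3 0.9 0 1" --pt "0 0 0 0.3 0.9 0 1" --pt "0 0 0 0.3 0.9 0 1" --pt "0 0 0 0.3 0.9 0 1"

```text
t: 11.32
position: [0.5288, -0.0683, 0.1935]
ee_rot: [3.141, -0.001, -0.0]
ft_force: [1.7, 0.1, -0.4]
width: 0.0144
grasp_force: 49.8
```

Request:
jog_arm --pt "0 0 0 0.3 0.9 0 1" --pt "0 0 0 0.3 0.9 0 1" --pt "0 0 0 0.3 0.9 0 1" --pt "0 0 0 0.1 0.7 0 1" --pt "0 0 0 0 0 0 1"

```text
t: 11.73
position: [0.5691, -0.2072, 0.1932]
ee_rot: [3.14, -0.002, -0.004]
ft_force: [-0.7, -0.0, -0.9]
width: 0.0145
grasp_force: 49.8
```

```bash
python3 - <<'E'
from h import *
to([0.57,-0.2012,0.10],0)
i,p,d=look('wrist','w8'); np.savez('pics/w8.npz',d=d,p=p,**i)
for c in HUE:
    for ce,a,m in blobs(p,c,amin=60): print(c,ce.round(1),a,plane(i,ce,0.086)[0].round(4), plane(i,ce,0.02)[0].round(4),d[int(ce[1]),int(ce[0])])
E
```

```text
t 11.73 pos [ 0.5691 -0.2072  0.1932] rpy [ 3.1398e+00 -2.1000e-03 -3.8000e-03] F [-0.7 -0.  -0.9] w 0.0145 g 49.8
shift units [ 0.016 -0.154  2.329]
turn units [ 0.021 -0.024 -0.044]
red [467.7  17.7] 2454 [ 0.7023 -0.2882  0.086 ] [ 0.7174 -0.3116  0.02  ] 0.15854293
red [118.5 219.2] 1586 [ 0.5895 -0.0776  0.086 ] [ 0.5714 -0.0391  0.02  ] 0.2995221
red [ 89.6 344. ] 400 [ 0.4956 -0.0389  0.086 ] [0.45  0.011 0.02 ] 0.26181328
yellow [439.7  34.4] 1641 [ 0.6941 -0.2737  0.086 ] [ 0.7068 -0.2928  0.02  ] 0.1795189
yellow [183.4 219.9] 1559 [ 0.5888 -0.1194  0.086 ] [ 0.5706 -0.0932  0.02  ] 0.30010965
yellow [163.1 344.3] 423 [ 0.4954 -0.0927  0.086 ] [ 0.4497 -0.0586  0.02  ] 0.26110828
green [447.5 120. ] 92 [ 0.6491 -0.2826  0.086 ] [ 0.6486 -0.3043  0.02  ] 0.23926793
green [248.3 219.6] 1477 [ 0.5888 -0.1611  0.086 ] [ 0.5705 -0.1472  0.02  ] 0.29957953
green [237.9 344. ] 390 [ 0.4955 -0.147   0.086 ] [ 0.4499 -0.1289  0.02  ] 0.262719
blue [306.1 216.9] 462 [ 0.5904 -0.1982  0.086 ] [ 0.5726 -0.1951  0.02  ] 0.29948133
blue [322.9 323.3] 2701 [ 0.5125 -0.2086  0.086 ] [ 0.4718 -0.2086  0.02  ] 0.15081541
blue [525.4 319.9] 682 [ 0.5143 -0.3524  0.086 ] [ 0.4741 -0.3947  0.02  ] 0.33996636
```

View pics/w8.png

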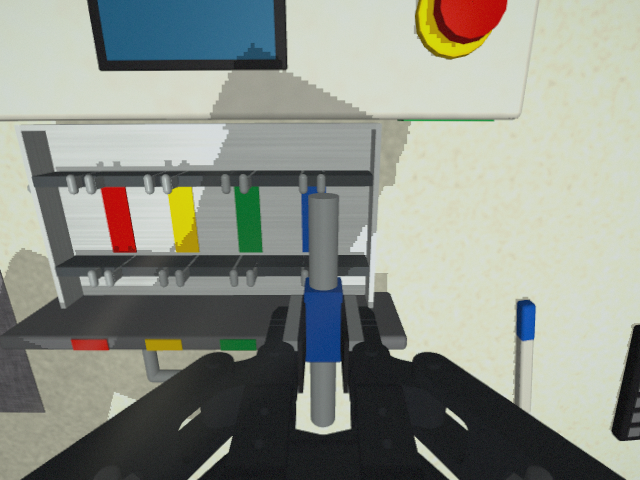

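Picture: the blue bar is straight in the jaws, with its rod from (323,197) to (322,425). Green front clip lips are at (235,277) and (251,276), back clip lips at (226,184) and (243,184). Triangulating the lips and the held bar.

```bash
python3 - <<'E'
from h import *
a=np.load('pics/w3.npz');b=np.load('pics/w8.npz')
print('front lips',tri([(a,(298,159)),(b,(243,277))]))
print('back lips',tri([(a,(382,160)),(b,(235,184))]))
print('plane .058', plane(b,[(243,277),(235,184)],.058).round(4))
print('sleeve',plane(b,(322.9,323.3),.180).round(4),'ends',plane(b,[(323,197)],.176).round(4),plane(b,[(322,425)],.176).round(4))
print('depth sleeve',[b['d'][y,323] for y in (230,300,323,350)])
i={k:b[k] for k in('xyz','orientation')}
R=Rn.from_euler('xyz',b['orientation']).as_matrix()
for y in(220,240,270,300,323,350): 
    r=rays(b,(323,y))[0]; print(y,(b['xyz']+r*b['d'][y,323]).round(4))
E
```

```text
front lips (array([ 0.53383995, -0.14624509,  0.05257312]), [np.float64(0.000671334835902802), np.float64(0.0006713348359028206)])
back lips (array([ 0.60708195, -0.14676697,  0.05634481]), [np.float64(0.0007325789674279402), np.float64(0.0007325789674278607)])
plane .058 [[ 0.5358 -0.148   0.058 ]
 [ 0.6068 -0.1477  0.058 ]]
sleeve [[ 0.5704 -0.2087  0.18  ]] ends [[ 0.6224 -0.2089  0.176 ]] [[ 0.5126 -0.2081  0.176 ]]
depth sleeve [np.float32(0.1414788), np.float32(0.0), np.float32(0.1516647), np.float32(0.1559261)]
220 [ 0.6134 -0.2089  0.1758]
240 [ 0.6059 -0.2089  0.1778]
270 [ 0.5923 -0.2088  0.1753]
300 [ 0.6509 -0.2087  0.3106]
323 [ 0.5694 -0.2087  0.178 ]
350 [ 0.5561 -0.2087  0.178 ]
```

Request:
jog_arm --pt "0 0 -0.04 0.04 -0.17 0.5 1" --pt "0 0 0 0 0 0.8 1" --pt "0 0 0 0 0 0.7 1" --pt "0 0 0 0 0 0.2 1" --pt "0 0 0 0 0 0 1"

```text
t: 12.2
position: [0.5694, -0.1945, 0.1032]
ee_rot: [-3.14, 0.003, 0.004]
ft_force: [-0.5, -0.1, -0.4]
width: 0.0145
grasp_force: 49.8
```

Request:
jog_arm --pt "0 0 0 0 0 0 1" --pt "0 0 0 0 0 0 1"

```text
t: 12.37
position: [0.5709, -0.1956, 0.1062]
ee_rot: [3.14, -0.002, 0.003]
ft_force: [0.1, 0.2, -0.4]
width: 0.0145
grasp_force: 49.8
```

```bash
python3 - <<'E'
from h import *
st()
i,p,d=look('wrist'); np.savez('pics/w9.npz',d=d,p=p,**i)
cv2.imwrite('pics/w9c.png',cv2.resize(p[60:360,160:480,::-1],None,fx=2,fy=2,interpolation=2)[:600])
E
```

```text
t 12.37 pos [ 0.5709 -0.1956  0.1062] rpy [ 3.1405e+00 -2.2000e-03  3.5000e-03] F [ 0.1  0.2 -0.4] w 0.0145 g 49.8
```

View pics/w9c.png

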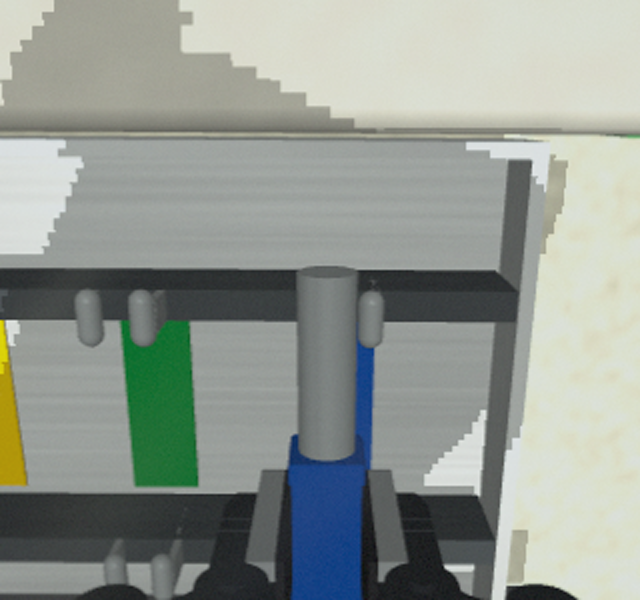

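Picture crop: the bar axis is at column 327. The blue back clip centres at about column 345 (right lip 371), so the bar is about 4 mm too far to +y. The camera estimate agrees; the earlier pose reading was taken before the arm had settled. Shifting by 4 mm.

Request:
jog_arm --pt "0 0 0 0 0.1 0 1" --pt "0 0 0 0 0 0 1" --pt "0 0 0 0 0 0 1" --pt "0 0 0 0 0 0 1"

```text
t: 12.75
position: [0.5702, -0.1999, 0.1046]
ee_rot: [3.141, -0.0, 0.003]
ft_force: [0.7, 0.0, -0.7]
width: 0.0143
grasp_force: 49.8
```

```bash
cat >> h.py <<'E'
def held(c,save=None,dz=0.0145):
    "held bar vs its place, same picture: sleeve top at TCP-dz; floor marks of places at .02"
    s=st(); i,p,d=look('wrist',save); zt=s['position'][2]-dz
    B=[(b,plane(i,b[0],zt)[0],plane(i,b[0],.02)[0]) for b in blobs(p,c,amin=150)]
    b=min(B,key=lambda q:np.linalg.norm(q[1][:2]-s['position'][:2]))
    ys,xs=np.nonzero(b[0][2]); P=plane(i,np.c_[xs,ys],zt)
    r=cv2.minAreaRect(P[:,:2].astype(np.float32)); print('sleeve',b[1].round(4),'rect',np.round(r[0],4),np.round(r[1],4),round(r[2],1))
    off=dict(red=0,yellow=.054,green=.108,blue=.162)
    for k in off:
        for q in blobs(p,k,amin=400):
            X=plane(i,q[0],.02)[0]
            if abs(X[0]-.571)<.012 and abs(X[1]+.039+off[k])<.012: print(k,'mark',X.round(4),'-> place y',round(X[1]+off[k]-off[c],4))
    return s,i,p,d
E
python3 - <<'E'
from h import *
s,i,p,d=held('blue')
R=[(x,y) for y in(195,206,215) for x in(0,)]
g=cv2.cvtColor(p,cv2.COLOR_RGB2GRAY); print(g[214,300:365])
E
```

```text
t 12.75 pos [ 0.5702 -0.1999  0.1046] rpy [ 3.1413e+00 -4.0000e-04  2.7000e-03] F [ 0.7  0.  -0.7] w 0.0143 g 49.8
sleeve [ 0.5728 -0.2012  0.0901] rect [ 0.581  -0.2013] [0.0582 0.0155] 0.1
red mark [ 0.5706 -0.039   0.02  ] -> place y -0.201
yellow mark [ 0.5702 -0.093   0.02  ] -> place y -0.201
green mark [ 0.5687 -0.1473  0.02  ] -> place y -0.2013
[ 60  62  63  76 101 114 119 124 106  97 102 106 108 113 117 119 120 120
 124 122 125 128 128 131 130 129 128 127 125 122 122 119 117 114 113 107
 102  96 101 118 123 114 102  76  60  59  62  60  61  62  61  62  59  59
  62  59  56  61  58  60  62  61  61  59  60]
```

Aligned: sleeve y −0.2012 against place y −0.2012. Descending to the lips, then in small steps.

Request:
jog_arm --pt "0 0 0 0 0 0.2 1" --pt "0 0 0 0 0 0.15 1" --pt "0 0 0 0 0 0 1" --pt "0 0 0 0 0 0 1"

```text
t: 13.13
position: [0.5699, -0.1995, 0.0895]
ee_rot: [-3.141, 0.001, 0.003]
ft_force: [-0.1, 0.0, -0.9]
width: 0.0145
grasp_force: 49.8
```

Request:
jog_arm --pt "0 0 0 0 0 0.05 1" --pt "0 0 0 0 0 0 1" --pt "0 0 0 0 0 0 1"

```text
t: 13.38
position: [0.5702, -0.1997, 0.0883]
ee_rot: [3.142, -0.0, 0.003]
ft_force: [-0.4, -0.3, -0.4]
width: 0.0152
grasp_force: 31.5
```

Request:
jog_arm --pt "0 0 0 0 0 0.05 1" --pt "0 0 0 0 0 0 1" --pt "0 0 0 0 0 0 1"

```text
t: 13.63
position: [0.5704, -0.1997, 0.0866]
ee_rot: [3.141, -0.001, 0.003]
ft_force: [-0.6, 0.5, 2.8]
width: 0.0143
grasp_force: 52.2
```

Request:
jog_arm --pt "0 0 0 0 0 0.04 1" --pt "0 0 0 0 0 0 1" --pt "0 0 0 0 0 0 1"

```text
t: 13.88
position: [0.5708, -0.1998, 0.0854]
ee_rot: [3.141, -0.002, 0.003]
ft_force: [2.7, 0.0, 5.5]
width: 0.0145
grasp_force: 52.7
```

The grip slackened briefly there (31 N), with the bar already at the lips. Contact is at TCP z≈0.087 as expected, so I'll go on in small steps.

Request:
jog_arm --pt "0 0 0 0 0 0.03 1" --pt "0 0 0 0 0 0 1" --pt "0 0 0 0 0 0 1"

```text
t: 14.13
position: [0.5709, -0.1999, 0.0845]
ee_rot: [3.141, -0.002, 0.003]
ft_force: [0.9, 1.2, 8.2]
width: 0.0143
grasp_force: 53.0
```

Request:
jog_arm --pt "0 0 0 0 0 0.03 1" --pt "0 0 0 0 0 0 1" --pt "0 0 0 0 0 0 1"

```text
t: 14.38
position: [0.571, -0.1999, 0.0833]
ee_rot: [3.141, -0.002, 0.003]
ft_force: [1.6, 0.6, 8.4]
width: 0.0144
grasp_force: 53.0
```

Request:
jog_arm --pt "0 0 0 0 0 0.03 1" --pt "0 0 0 0 0 0 1" --pt "0 0 0 0 0 0 1"

```text
t: 14.63
position: [0.5709, -0.1999, 0.082]
ee_rot: [3.141, -0.002, 0.003]
ft_force: [0.7, 2.0, 7.8]
width: 0.0142
grasp_force: 52.9
```

Request:
jog_arm --pt "0 0 0 0 0 0.03 1" --pt "0 0 0 0 0 0 1" --pt "0 0 0 0 0 0 1"

```text
t: 14.88
position: [0.5707, -0.1998, 0.0804]
ee_rot: [3.141, -0.001, 0.003]
ft_force: [1.5, 0.5, 5.8]
width: 0.0144
grasp_force: 52.7
```

Request:
jog_arm --pt "0 0 0 0 0 0.03 1" --pt "0 0 0 0 0 0 1" --pt "0 0 0 0 0 0 1"

```text
t: 15.13
position: [0.5701, -0.1997, 0.0785]
ee_rot: [-3.142, 0.0, 0.003]
ft_force: [1.1, -1.1, -0.4]
width: 0.0144
grasp_force: 51.9
```

```bash
python3 - <<'E'
from h import *
s,i,p,d=held('blue')
np.savez('pics/w10.npz',d=d,p=p,**i)
for y in range(150,330,12):
    r=rays(i,(322,y))[0]; 
    if d[y,322]>0: print(y,(i['xyz']+r*d[y,322]).round(4))
E
```

```text
t 15.13 pos [ 0.5701 -0.1997  0.0785] rpy [-3.1416e+00  2.0000e-04  3.0000e-03] F [ 1.1 -1.1 -0.4] w 0.0144 g 51.9
sleeve [ 0.5726 -0.2011  0.064 ] rect [ 0.5768 -0.2011] [0.051  0.0155] 0.1
red mark [ 0.5679 -0.0395  0.02  ] -> place y -0.2015
yellow mark [ 0.569  -0.0931  0.02  ] -> place y -0.2011
green mark [ 0.5672 -0.1476  0.02  ] -> place y -0.2016
150 [ 0.637  -0.2005  0.0195]
162 [ 0.6314 -0.2005  0.0194]
174 [ 0.6256 -0.2005  0.0188]
186 [ 0.62   -0.2005  0.0201]
198 [ 0.6229 -0.2006  0.0609]
210 [ 0.6186 -0.2006  0.0623]
222 [ 0.6139 -0.2006  0.0625]
234 [ 0.6088 -0.2007  0.0615]
246 [ 0.6039 -0.2007  0.0616]
258 [ 0.5988 -0.2007  0.0615]
270 [ 0.5937 -0.2007  0.0617]
282 [ 0.5889 -0.2007  0.0627]
294 [ 0.5846 -0.2007  0.0648]
306 [ 0.5787 -0.2007  0.0639]
318 [ 0.573  -0.2007  0.0637]
```

Request:
jog_arm --pt "0 0 0 0 0 0.03 1" --pt "0 0 0 0 0 0 1" --pt "0 0 0 0 0 0 1"

```text
t: 15.43
position: [0.5699, -0.1996, 0.0769]
ee_rot: [-3.141, 0.001, 0.003]
ft_force: [1.5, -0.9, -6.5]
width: 0.0143
grasp_force: 51.2
```

Request:
jog_arm --pt "0 0 0 0 0 0.03 1" --pt "0 0 0 0 0 0 1" --pt "0 0 0 0 0 0 1"

```text
t: 15.68
position: [0.5699, -0.1995, 0.0757]
ee_rot: [-3.141, 0.001, 0.003]
ft_force: [0.5, -0.9, -10.2]
width: 0.0147
grasp_force: 50.7
```

```bash
cat >> h.py <<'E'
def rodz(i,d,x,y0=198,y1=280):
    Z=[]
    for y in range(y0,y1,6):
        for dx in(-1,0,1):
            if d[y,x+dx]>0: Z.append((i['xyz']+rays(i,(x+dx,y))[0]*d[y,x+dx]))
    Z=np.array(Z); k=Z[:,2]>.03; Z=Z[k]; f=np.polyfit(Z[:,0],Z[:,2],1); print('rod top z med',np.median(Z[:,2]).round(4),'slope',f[0].round(3))
E
python3 - <<'E'
from h import *
s=st();i,p,d=look('wrist');rodz(i,d,322)
E
```

```text
t 15.68 pos [ 0.5699 -0.1995  0.0757] rpy [-3.1412e+00  1.0000e-03  3.0000e-03] F [  0.5  -0.9 -10.2] w 0.0147 g 50.7
rod top z med 0.0588 slope -0.017
```

It's past the snap: the clips now pull down with 10 N and the centre is at 0.053. Releasing so they draw it home, then lifting and heading for the yellow bar.

Request:
jog_arm --pt "0 0 0 0 0 0.015 1" --pt "0 0 0 0 0 0 0.3" --pt "0 0 0 0 0 0 0.3" --pt "0 0 0 0 0 0 0.3" --pt "0 0 0 0 0 0 0.3"

```text
t: 16.15
position: [0.5705, -0.1998, 0.0762]
ee_rot: [3.141, -0.001, 0.003]
ft_force: [0.6, -0.5, -0.0]
width: 0.03
grasp_force: 0.0
```

Request:
jog_arm --pt "0 0 0 0 0 -0.4 0.3" --pt "0 0 0 0 0 -0.6 0.3" --pt "0 0 0 0 0 0 0.3" --pt "0 0 0 0 0 0 0.3"

```text
t: 16.48
position: [0.5707, -0.1999, 0.117]
ee_rot: [3.14, -0.003, 0.003]
ft_force: [-1.3, 0.7, -1.2]
width: 0.0297
grasp_force: 0.0
```

```bash
python3 - <<'E'
from h import *
s=st();i,p,d=look('wrist'); cv2.imwrite('pics/w11c.png',cv2.resize(p[60:360,160:480,::-1],None,fx=2,fy=2))
c=proj(i,[[.6,-.2005,.058],[.62,-.2005,.058],[.58,-.2005,.058],[.54,-.2005,.058]]).round(0);print(c)
rodz(i,d,int(c[0,0]),int(c[1,1]),int(c[2,1]))
E
```

```text
t 16.48 pos [ 0.5707 -0.1999  0.117 ] rpy [ 3.1403e+00 -2.6000e-03  3.1000e-03] F [-1.3  0.7 -1.2] w 0.0297 g 0.0
[[321. 226.]
 [321. 187.]
 [321. 263.]
 [321. 329.]]
rod top z med 0.0575 slope -0.008
```

View pics/w11c.png

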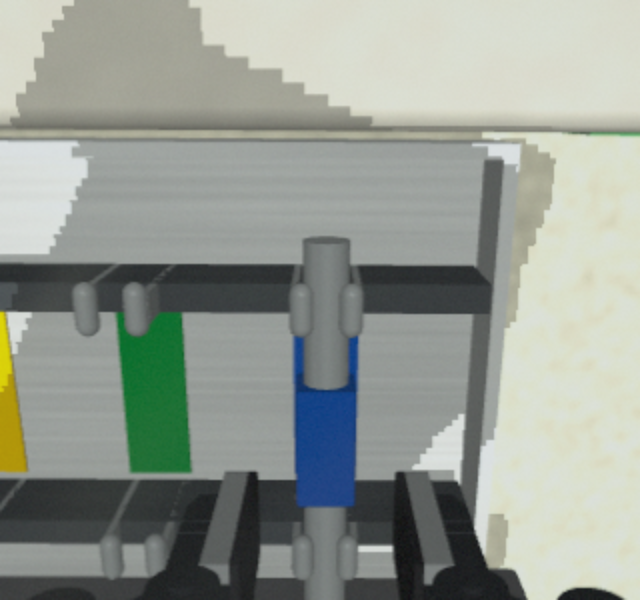

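The crop shows the blue bar level between both lip pairs (back clip at (301–352,308), front clip at (301–349,555)). Rod top is 0.0575, so it's home. Going for yellow.

Request:
jog_arm --pt "0 0 0 0 0 -0.9 0.3" --pt "0 0 0 0 -0.5 -0.9 0.3" --pt "0 0 0 0 -1 -0.6 0.3" --pt "0 0 0 0 -1 0 -0.2" --pt "0 0 0 0 -1 0 -0.2"

```text
t: 16.95
position: [0.5697, -0.063, 0.2098]
ee_rot: [3.141, -0.002, 0.002]
ft_force: [0.5, 0.4, 0.7]
width: 0.0511
grasp_force: 0.0
```

Request:
jog_arm --pt "0 0 0 -0.2 -1 0 -0.2" --pt "0 0 0 -0.2 -1 0 -0.2" --pt "0 0 0 -0.2 -1 0 -0.2" --pt "0 0 0 -0.2 -1 0 -0.2" --pt "0 0 0 -0.2 -1 0 -0.2"

```text
t: 17.37
position: [0.5282, 0.1377, 0.2083]
ee_rot: [3.141, 0.001, 0.003]
ft_force: [1.6, 0.7, -0.6]
width: 0.0514
grasp_force: 0.0
```

Request:
jog_arm --pt "0 0 0 -0.2 -1 0 -0.2" --pt "0 0 0 -0.2 -1 0 -0.2" --pt "0 0 0.5 0 -0.6 0 -0.2" --pt "0 0 1 0 0 0.6 -0.2" --pt "0 0 0 0 0 0 -0.2"

```text
t: 17.78
position: [0.5111, 0.2408, 0.1815]
ee_rot: [3.139, 0.005, -0.129]
ft_force: [-0.5, -2.2, -0.8]
width: 0.0513
grasp_force: 0.0
```

Request:
jog_arm --pt "0 0 0 0 0 0 -0.2" --pt "0 0 0 0 0 0 -0.2"

```text
t: 17.95
position: [0.513, 0.2393, 0.1852]
ee_rot: [3.141, 0.001, -0.126]
ft_force: [-0.2, -0.0, 0.6]
width: 0.0511
grasp_force: 0.0
```

```bash
python3 - <<'E'
from h import *
i,p,d=look('wrist','w12'); b=bars(i,p)
if 'yellow' in b: b=b['yellow'];to([b[1],b[2],0.031],np.radians((b[3]+90)%180-90))
E
```

```text
yellow [220.8 204.4] 2279 xy (0.5333, 0.319) wh [0.02 0.11] yaw 171.7
green [150.7 297.9] 800 xy (0.4634, 0.3981) wh [0.021 0.041] yaw 161.8
t 18.0 pos [0.5133 0.2392 0.1855] rpy [ 3.1416e+00 -2.0000e-04 -1.2700e-01] F [ 0.1 -0.1  0.6] w 0.0511 g 0.0
shift units [ 0.244 -2.043  3.864]
turn units [ 0.    -0.002  0.2  ]
```

Request:
jog_arm --pt "0 0 0.15 0.1 -0.9 0 -0.2" --pt "0 0 0 0.1 -0.9 0.3 -0.2" --pt "0 0 0 0.04 -0.24 0.9 -0.2" --pt "0 0 0 0 0 0.9 -0.2" --pt "0 0 0 0 0 0 -0.2"

```text
t: 18.42
position: [0.5315, 0.3182, 0.096]
ee_rot: [3.137, 0.007, -0.14]
ft_force: [-0.5, -1.4, -1.1]
width: 0.0513
grasp_force: 0.0
```

Request:
jog_arm --pt "0 0 0 0 0 0 -0.2" --pt "0 0 0 0 0 0 -0.2"

```text
t: 18.58
position: [0.5343, 0.319, 0.1031]
ee_rot: [-3.141, -0.002, -0.142]
ft_force: [-0.3, -0.5, 0.6]
width: 0.0513
grasp_force: 0.0
```

```bash
python3 - <<'E'
from h import *
i,p,d=look('wrist','w13'); b=bars(i,p)['yellow']
x,y,w,h=cv2.boundingRect(max(blobs(p,'yellow',s=200,v=150),key=lambda q:q[1])[2].astype(np.uint8)); print('bright',x,y,w,h,plane(i,(x+w/2,y+h/2),.016))
to([b[1],b[2],0.031],np.radians((b[3]+90)%180-90))
E
```

```text
yellow [318.3 250.2] 3563 xy (0.5343, 0.3205) wh [0.016 0.111] yaw 172.3
bright 306 235 26 51 [[0.53395435 0.31991123 0.016     ]]
t 18.63 pos [0.5345 0.3191 0.1036] rpy [-3.140e+00 -2.600e-03 -1.416e-01] F [-0.6 -0.5  0.2] w 0.0514 g 0.0
shift units [-0.014 -0.03   1.815]
turn units [-0.018 -0.03  -0.086]
```

Request:
jog_arm --pt "0 0 -0.06 -0.01 -0.03 0.7 -0.2" --pt "0 0 0 0 0 0.7 -0.2" --pt "0 0 0 0 0 0.4 -0.2" --pt "0 0 0 0 0 0 -0.2" --pt "0 0 0 0 0 0 1"

```text
t: 19.05
position: [0.5339, 0.3206, 0.0307]
ee_rot: [-3.141, -0.001, -0.136]
ft_force: [0.3, 0.0, -0.3]
width: 0.0401
grasp_force: 0.0
```

Request:
jog_arm --pt "0 0 0 0 0 0 1" --pt "0 0 0 0 0 0 1" --pt "0 0 0 0 0 0 1" --pt "0 0 0 0 0 0 1" --pt "0 0 0 0 0 0 1" --newtons 50

```text
t: 19.47
position: [0.5341, 0.321, 0.0314]
ee_rot: [-3.14, -0.003, -0.136]
ft_force: [-1.0, -1.9, 8.1]
width: 0.0145
grasp_force: 49.1
```

Request:
jog_arm --pt "0 0 0 0 0 -0.4 1" --pt "0 0 0 0 0 -0.9 1" --pt "0 0 0 0 0 -0.9 1" --pt "0 0 0 0 0 -0.9 1" --pt "0 0 -1 0 0 -0.9 1"

```text
t: 19.88
position: [0.5329, 0.3206, 0.1922]
ee_rot: [-3.141, -0.001, -0.05]
ft_force: [0.5, -0.5, -0.1]
width: 0.0145
grasp_force: 49.2
```

```bash
python3 - <<'E'
from h import *
to([0.57,-0.092,0.20],0)
E
```

```text
t 19.88 pos [0.5329 0.3206 0.1922] rpy [-3.141e+00 -1.300e-03 -4.960e-02] F [ 0.5 -0.5 -0.1] w 0.0145 g 49.2
shift units [ 1.437 10.255 -0.199]
turn units [-0.006 -0.015 -0.568]
```

Request:
jog_arm --pt "0 0 -0.57 0 0 -0.2 1" --pt "0 0 0 0.1 0.9 0 1" --pt "0 0 0 0.1 0.9 0 1" --pt "0 0 0 0.1 0.9 0 1" --pt "0 0 0 0.1 0.9 0 1"

```text
t: 20.3
position: [0.5492, 0.1754, 0.1986]
ee_rot: [-3.141, -0.002, 0.002]
ft_force: [-0.4, 0.8, -1.4]
width: 0.0145
grasp_force: 49.3
```

Request:
jog_arm --pt "0 0 0 0.1 0.9 0 1" --pt "0 0 0 0.1 0.9 0 1" --pt "0 0 0 0.1 0.9 0 1" --pt "0 0 0 0.1 0.9 0 1" --pt "0 0 0 0.1 0.9 0 1"

```text
t: 20.72
position: [0.5695, -0.0051, 0.1986]
ee_rot: [3.141, -0.002, 0.001]
ft_force: [0.0, 0.7, -0.3]
width: 0.0143
grasp_force: 49.3
```

Request:
jog_arm --pt "0 0 0 0 0.9 0 1" --pt "0 0 0 0 0.9 0 1" --pt "0 0 0 0 0.4 0 1" --pt "0 0 0 0 0 0 1" --pt "0 0 0 0 0 0 1"

```text
t: 21.13
position: [0.5695, -0.0919, 0.1981]
ee_rot: [3.141, -0.001, -0.001]
ft_force: [1.0, 1.1, -0.5]
width: 0.0141
grasp_force: 49.3
```

```bash
python3 - <<'E'
from h import *
to([0.57,-0.092,0.105],0); s,i,p,d=held('yellow','w14')
E
```

```text
t 21.13 pos [ 0.5695 -0.0919  0.1981] rpy [ 3.1413e+00 -1.2000e-03 -6.0000e-04] F [ 1.   1.1 -0.5] w 0.0141 g 49.3
shift units [9.000e-03 2.000e-03 2.327e+00]
turn units [ 0.003 -0.014 -0.007]
t 21.13 pos [ 0.5695 -0.0919  0.1981] rpy [ 3.1413e+00 -1.2000e-03 -6.0000e-04] F [ 1.   1.1 -0.5] w 0.0141 g 49.3
sleeve [ 0.5803 -0.0933  0.1836] rect [ 0.5725 -0.0933] [0.11   0.0158] 0.7
red mark [ 0.5698 -0.0391  0.02  ] -> place y -0.0931
green mark [ 0.5696 -0.1473  0.02  ] -> place y -0.0933
blue mark [ 0.5636 -0.2071  0.02  ] -> place y -0.0991
```

The yellow sleeve is at y −0.0933, matching its place. Descending.

Request:
jog_arm --pt "0 0 0 -0.04 0 0.9 1" --pt "0 0 0 0 0 0.9 1" --pt "0 0 0 0 0 0.6 1" --pt "0 0 0 0 0 0.3 1" --pt "0 0 0 0 0 0 1"

```text
t: 21.6
position: [0.5679, -0.0904, 0.0874]
ee_rot: [3.141, 0.002, 0.003]
ft_force: [-0.4, -8.4, 2.1]
width: 0.0143
grasp_force: 49.8
```

Request:
jog_arm --pt "0 0 0 0 0 0 1" --pt "0 0 0 0 0 0 1"

```text
t: 21.77
position: [0.5684, -0.0901, 0.0895]
ee_rot: [3.141, -0.001, 0.003]
ft_force: [0.4, 0.3, -0.4]
width: 0.0142
grasp_force: 49.5
```

Request:
jog_arm --pt "0 0 0 0 0 0.03 1" --pt "0 0 0 0 0 0.03 1" --pt "0 0 0 0 0 0 1" --pt "0 0 0 0 0 0 1"

```text
t: 22.1
position: [0.5689, -0.0911, 0.0878]
ee_rot: [3.14, -0.003, 0.002]
ft_force: [0.5, -5.5, 3.0]
width: 0.0143
grasp_force: 50.0
```

Request:
jog_arm --pt "0 0 0 0 0 0.03 1" --pt "0 0 0 0 0 0.03 1" --pt "0 0 0 0 0 0 1" --pt "0 0 0 0 0 0 1"

```text
t: 22.43
position: [0.5693, -0.0911, 0.0859]
ee_rot: [3.14, -0.004, 0.002]
ft_force: [0.7, -4.2, 8.6]
width: 0.0141
grasp_force: 50.6
```

```bash
python3 - <<'E'
from h import *
s,i,p,d=held('yellow'); rodz(i,d,322)
E
```

```text
t 22.43 pos [ 0.5693 -0.0911  0.0859] rpy [ 3.1402e+00 -3.9000e-03  2.2000e-03] F [ 0.7 -4.2  8.6] w 0.0141 g 50.6
sleeve [ 0.5802 -0.0926  0.0714] rect [ 0.5715 -0.0925] [0.1083 0.0154] 0.1
red mark [ 0.5677 -0.0395  0.02  ] -> place y -0.0935
green mark [ 0.5675 -0.1468  0.02  ] -> place y -0.0928
rod top z med 0.0681 slope -0.003
```

Request:
jog_arm --pt "0 0 0 0 0.025 0.02 1" --pt "0 0 0 0 0 0 1" --pt "0 0 0 0 0 0 1"

```text
t: 22.73
position: [0.5692, -0.0916, 0.0851]
ee_rot: [3.141, -0.004, 0.002]
ft_force: [0.7, -0.5, 11.1]
width: 0.014
grasp_force: 50.7
```

Request:
jog_arm --pt "0 0 0 0 0 0.03 1" --pt "0 0 0 0 0 0 1" --pt "0 0 0 0 0 0 1"

```text
t: 22.98
position: [0.5691, -0.0916, 0.0838]
ee_rot: [3.141, -0.003, 0.002]
ft_force: [1.0, -0.3, 8.6]
width: 0.0145
grasp_force: 50.5
```

Request:
jog_arm --pt "0 0 0 0 0 0.03 1" --pt "0 0 0 0 0 0 1" --pt "0 0 0 0 0 0 1"

```text
t: 23.23
position: [0.569, -0.0916, 0.0822]
ee_rot: [3.141, -0.003, 0.002]
ft_force: [0.9, -0.3, 4.7]
width: 0.0144
grasp_force: 50.2
```

Request:
jog_arm --pt "0 0 0 0 0 0.03 1" --pt "0 0 0 0 0 0 1" --pt "0 0 0 0 0 0 1"

```text
t: 23.48
position: [0.5687, -0.0917, 0.0805]
ee_rot: [3.141, -0.002, 0.002]
ft_force: [1.9, 0.9, 1.4]
width: 0.0145
grasp_force: 49.7
```

Request:
jog_arm --pt "0 0 0 0 0 0.03 1" --pt "0 0 0 0 0 0 1" --pt "0 0 0 0 0 0 1"

```text
t: 23.73
position: [0.5676, -0.0919, 0.0781]
ee_rot: [-3.141, 0.001, 0.001]
ft_force: [2.1, 1.1, -6.4]
width: 0.0141
grasp_force: 48.9
```

Request:
jog_arm --pt "0 0 0 0 0 0.03 1" --pt "0 0 0 0 0 0 1" --pt "0 0 0 0 0 0 1"

```text
t: 23.98
position: [0.5675, -0.092, 0.0768]
ee_rot: [-3.141, 0.002, 0.001]
ft_force: [0.7, 1.9, -10.3]
width: 0.0145
grasp_force: 48.8
```

Request:
jog_arm --pt "0 0 0 0 0 0 0.3" --pt "0 0 0 0 0 0 0.3" --pt "0 0 0 0 0 0 0.3" --pt "0 0 0 0 0 0 0.3"

```text
t: 24.32
position: [0.5683, -0.0925, 0.078]
ee_rot: [3.141, -0.001, 0.001]
ft_force: [-0.2, -0.7, -0.2]
width: 0.03
grasp_force: 0.0
```

Request:
jog_arm --pt "0 0 0 0 0 -0.4 0.3" --pt "0 0 0 0 0 -0.6 0.3" --pt "0 0 0 0 0 0 0.3" --pt "0 0 0 0 0 0 0.3"

```text
t: 24.65
position: [0.5686, -0.0925, 0.1188]
ee_rot: [3.141, -0.003, 0.001]
ft_force: [-0.8, -0.3, 0.4]
width: 0.0301
grasp_force: 0.0
```

```bash
python3 - <<'E'
from h import *
s=st();i,p,d=look('wrist','w15')
c=proj(i,[[.6,-.0928,.058],[.62,-.0928,.058],[.59,-.0928,.058]]).round(0)
rodz(i,d,int(c[0,0]),int(c[1,1]),int(c[2,1]))
E
```

```text
t 24.65 pos [ 0.5686 -0.0925  0.1188] rpy [ 3.1407e+00 -2.7000e-03  1.3000e-03] F [-0.8 -0.3  0.4] w 0.0301 g 0.0
rod top z med 0.0573 slope -0.017
```

Yellow is home (rod top 0.0573). Going for green.

Request:
jog_arm --pt "0 0 0 0 0 -0.9 0.3" --pt "0 0 0 0 -0.5 -0.9 0.3" --pt "0 0 0 0 -1 -0.4 0.3" --pt "0 0 0 -0.3 -0.95 0 -0.2" --pt "0 0 0 -0.3 -0.95 0 -0.2"

```text
t: 25.12
position: [0.5437, 0.0435, 0.2053]
ee_rot: [3.141, -0.001, 0.0]
ft_force: [0.7, 0.6, -0.2]
width: 0.051
grasp_force: 0.0
```

Request:
jog_arm --pt "0 0 0 -0.3 -0.95 0 -0.2" --pt "0 0 0 -0.3 -0.95 0 -0.2" --pt "0 0 0 -0.3 -0.95 0 -0.2" --pt "0 0 0 -0.3 -0.95 0 -0.2" --pt "0 0 0 -0.3 -0.95 0 -0.2"

```text
t: 25.53
position: [0.4825, 0.2339, 0.2042]
ee_rot: [3.141, 0.001, 0.001]
ft_force: [1.1, 0.6, -0.4]
width: 0.0512
grasp_force: 0.0
```

Request:
jog_arm --pt "0 0 0 -0.3 -0.95 0 -0.2" --pt "0 0 1 0 -0.5 0 -0.2" --pt "0 0 1 0 0 0 -0.2" --pt "0 0 1 0 0 0.5 -0.2" --pt "0 0 0.6 0 0 0 -0.2"

```text
t: 25.95
position: [0.4703, 0.2904, 0.1818]
ee_rot: [3.139, 0.003, -0.316]
ft_force: [-0.9, -0.7, -0.8]
width: 0.0512
grasp_force: 0.0
```

Request:
jog_arm --pt "0 0 0 0 0 0 -0.2" --pt "0 0 0 0 0 0 -0.2"

```text
t: 26.12
position: [0.4715, 0.2902, 0.1844]
ee_rot: [3.141, 0.001, -0.311]
ft_force: [-0.1, -0.5, -0.0]
width: 0.0513
grasp_force: 0.0
```

```bash
python3 - <<'E'
from h import *
i,p,d=look('wrist','w16'); b=bars(i,p)
if 'green' in b: b=b['green'];to([b[1],b[2],0.10],np.radians((b[3]+90)%180-90))
E
```

```text
green [204.  269.5] 845 xy (0.4622, 0.3989) wh [0.02  0.039] yaw 161.4
t 26.17 pos [0.4717 0.2902 0.1848] rpy [ 3.1413e+00  2.0000e-04 -3.1100e-01] F [-0.9  0.4 -0.1] w 0.0511 g 0.0
shift units [-1.056 -2.514  2.118]
turn units [0.003 0.002 0.158]
```

Request:
jog_arm --pt "0 0 0.15 -0.4 -0.9 0 -0.2" --pt "0 0 0 -0.4 -0.9 0.3 -0.2" --pt "0 0 0 -0.24 -0.7 0.9 -0.2" --pt "0 0 0 0 0 0.9 -0.2" --pt "0 0 0 0 0 0 -0.2"

```text
t: 26.58
position: [0.4614, 0.3948, 0.0993]
ee_rot: [3.135, 0.005, -0.323]
ft_force: [-0.7, -1.7, -0.9]
width: 0.0513
grasp_force: 0.0
```

Request:
jog_arm --pt "0 0 0 0 0 0 -0.2" --pt "0 0 0 0 0 0 -0.2"

```text
t: 26.75
position: [0.4644, 0.3948, 0.1064]
ee_rot: [-3.141, -0.001, -0.326]
ft_force: [-0.2, -0.5, -0.2]
width: 0.0516
grasp_force: 0.0
```

```bash
python3 - <<'E'
from h import *
i,p,d=look('wrist','w17'); b=bars(i,p)['green']
to([b[1],b[2],0.031],np.radians((b[3]+90)%180-90))
E
```

```text
green [312.4 263.7] 1327 xy (0.4626, 0.4007) wh [0.016 0.038] yaw 161.9
t 26.8 pos [0.4647 0.3949 0.1069] rpy [-3.1397e+00 -1.6000e-03 -3.2640e-01] F [ 0.3  0.4 -0.3] w 0.0513 g 0.0
shift units [-0.099 -0.118  1.899]
turn units [-0.022 -0.019 -0.112]
```

Request:
jog_arm --pt "0 0 -0.1 -0.08 -0.12 0.7 -0.2" --pt "0 0 0 0 0 0.7 -0.2" --pt "0 0 0 0 0 0.48 -0.2" --pt "0 0 0 0 0 0 -0.2" --pt "0 0 0 0 0 0 1"

```text
t: 27.22
position: [0.4629, 0.4005, 0.031]
ee_rot: [-3.141, -0.001, -0.318]
ft_force: [0.7, -0.3, 0.2]
width: 0.0404
grasp_force: 0.0
```

Request:
jog_arm --pt "0 0 0 0 0 0 1" --pt "0 0 0 0 0 0 1" --pt "0 0 0 0 0 0 1" --pt "0 0 0 0 0 0 1" --pt "0 0 0 0 0 0 1" --newtons 50

```text
t: 27.63
position: [0.4632, 0.4011, 0.032]
ee_rot: [-3.139, -0.002, -0.317]
ft_force: [-0.4, -2.6, 8.8]
width: 0.0141
grasp_force: 49.1
```

Request:
jog_arm --pt "0 0 0 0 0 -0.4 1" --pt "0 0 0 0 0 -0.9 1" --pt "0 0 -1 0 0 -0.9 1" --pt "0 0 -1 0 0 -0.9 1" --pt "0 0 -1 0 0 -0.9 1"

```text
t: 28.05
position: [0.4621, 0.4006, 0.1928]
ee_rot: [-3.141, -0.001, -0.051]
ft_force: [-0.1, 0.6, -0.7]
width: 0.0145
grasp_force: 49.3
```

```bash
python3 - <<'E'
from h import *
to([0.57,-0.146,0.20],0)
E
```

```text
t 28.05 pos [0.4621 0.4006 0.1928] rpy [-3.1407e+00 -1.4000e-03 -5.1100e-02] F [-0.1  0.6 -0.7] w 0.0145 g 49.3
shift units [ 3.393 13.508 -0.187]
turn units [-0.01  -0.016 -0.585]
```

Request:
jog_arm --pt "0 0 -0.58 0 0 -0.2 1" --pt "0 0 0 0.18 0.9 0 1" --pt "0 0 0 0.18 0.9 0 1" --pt "0 0 0 0.18 0.9 0 1" --pt "0 0 0 0.18 0.9 0 1"

```text
t: 28.47
position: [0.4902, 0.2552, 0.1992]
ee_rot: [-3.141, -0.002, -0.004]
ft_force: [-0.3, -0.4, -1.2]
width: 0.0147
grasp_force: 49.3
```

Request:
jog_arm --pt "0 0 0 0.18 0.9 0 1" --pt "0 0 0 0.18 0.9 0 1" --pt "0 0 0 0.18 0.9 0 1" --pt "0 0 0 0.18 0.9 0 1" --pt "0 0 0 0.18 0.9 0 1"

```text
t: 28.88
position: [0.5255, 0.0746, 0.1991]
ee_rot: [3.142, -0.002, -0.005]
ft_force: [0.6, -0.2, -0.3]
width: 0.0143
grasp_force: 49.3
```

Request:
jog_arm --pt "0 0 0 0.18 0.9 0 1" --pt "0 0 0 0.18 0.9 0 1" --pt "0 0 0 0.18 0.9 0 1" --pt "0 0 0 0.18 0.9 0 1" --pt "0 0 0 0.18 0.9 0 1"

```text
t: 29.3
position: [0.5606, -0.1057, 0.1992]
ee_rot: [3.141, -0.002, -0.005]
ft_force: [1.0, 0.7, 0.1]
width: 0.0142
grasp_force: 49.3
```

Request:
jog_arm --pt "0 0 0 0 0.97 0 1" --pt "0 0 0 0 0 0 1" --pt "0 0 0 0 0 0 1" --pt "0 0 0 0 0 0 1"

```text
t: 29.63
position: [0.5602, -0.1424, 0.1985]
ee_rot: [3.141, -0.001, -0.006]
ft_force: [0.2, -0.2, 0.2]
width: 0.0143
grasp_force: 49.3
```

```bash
python3 - <<'E'
from h import *
to([0.57,-0.146,0.0895],0); s,i,p,d=held('green','w18')
E
```

```text
t 29.63 pos [ 0.5602 -0.1424  0.1985] rpy [ 3.1414e+00 -9.0000e-04 -5.5000e-03] F [ 0.2 -0.2  0.2] w 0.0143 g 49.3
shift units [0.244 0.089 2.725]
turn units [ 0.002 -0.01  -0.063]
t 29.63 pos [ 0.5602 -0.1424  0.1985] rpy [ 3.1414e+00 -9.0000e-04 -5.5000e-03] F [ 0.2 -0.2  0.2] w 0.0143 g 49.3
sleeve [ 0.5612 -0.1438  0.184 ] rect [ 0.5621 -0.1439] [0.0154 0.0393] 89.7
red mark [ 0.5705 -0.0393  0.02  ] -> place y -0.1473
yellow mark [ 0.5627 -0.0891  0.02  ] -> place y -0.1431
blue mark [ 0.5629 -0.2036  0.02  ] -> place y -0.1496
```

Request:
jog_arm --pt "0 0 -0.06 0.23 0.085 0 1" --pt "0 0 0 0 0 0.9 1" --pt "0 0 0 0 0 0.8 1" --pt "0 0 0 0 0 0.5 1" --pt "0 0 0 0 0 0.2 1"

```text
t: 30.1
position: [0.5693, -0.1447, 0.099]
ee_rot: [-3.14, 0.003, 0.002]
ft_force: [-0.7, 0.5, -1.2]
width: 0.0141
grasp_force: 49.3
```

Request:
jog_arm --pt "0 0 0 0 0 0 1" --pt "0 0 0 0 0 0 1" --pt "0 0 0 0 0 0 1"

```text
t: 30.35
position: [0.5705, -0.1459, 0.1031]
ee_rot: [3.141, -0.002, 0.001]
ft_force: [-0.0, -0.1, -0.0]
width: 0.014
grasp_force: 49.3
```

```bash
python3 - <<'E'
from h import *
s,i,p,d=held('green'); rodz(i,d,322)
E
```

```text
t 30.35 pos [ 0.5705 -0.1459  0.1031] rpy [ 3.1407e+00 -2.1000e-03  1.1000e-03] F [-0.  -0.1 -0. ] w 0.014 g 49.3
sleeve [ 0.5732 -0.1473  0.0886] rect [ 0.5809 -0.1474] [0.0154 0.0564] 90.0
red mark [ 0.5692 -0.039   0.02  ] -> place y -0.147
yellow mark [ 0.5647 -0.0861  0.02  ] -> place y -0.1401
rod top z med 0.0844 slope -0.04
```

Request:
jog_arm --pt "0 0 0 0 0 0.2 1" --pt "0 0 0 0 0 0.14 1" --pt "0 0 0 0 0 0.03 1" --pt "0 0 0 0 0 0 1" --pt "0 0 0 0 0 0 1"

```text
t: 30.82
position: [0.5698, -0.146, 0.0869]
ee_rot: [3.141, -0.001, 0.0]
ft_force: [0.8, 1.7, 2.7]
width: 0.0141
grasp_force: 49.8
```

Request:
jog_arm --pt "0 0 0 0 0 0.03 1" --pt "0 0 0 0 0 0.03 1" --pt "0 0 0 0 0 0 1" --pt "0 0 0 0 0 0 1"

```text
t: 31.15
position: [0.5703, -0.1461, 0.0852]
ee_rot: [3.141, -0.002, 0.0]
ft_force: [0.5, 2.1, 8.8]
width: 0.0145
grasp_force: 50.5
```

Request:
jog_arm --pt "0 0 0 0 0 0.03 1" --pt "0 0 0 0 0 0 1" --pt "0 0 0 0 0 0 1"

```text
t: 31.4
position: [0.5702, -0.1461, 0.0839]
ee_rot: [3.141, -0.002, 0.0]
ft_force: [1.2, 1.4, 6.7]
width: 0.0143
grasp_force: 50.3
```

Request:
jog_arm --pt "0 0 0 0 0 0.03 1" --pt "0 0 0 0 0 0 1" --pt "0 0 0 0 0 0 1"

```text
t: 31.65
position: [0.5701, -0.146, 0.0824]
ee_rot: [3.141, -0.002, 0.0]
ft_force: [3.0, 2.1, 4.5]
width: 0.0144
grasp_force: 50.0
```

Request:
jog_arm --pt "0 0 0 0 0 0.03 1" --pt "0 0 0 0 0 0 1" --pt "0 0 0 0 0 0 1"

```text
t: 31.9
position: [0.5697, -0.146, 0.0806]
ee_rot: [3.142, -0.0, 0.0]
ft_force: [3.7, 1.2, -0.1]
width: 0.0143
grasp_force: 49.4
```

Request:
jog_arm --pt "0 0 0 0 0 0.03 1" --pt "0 0 0 0 0 0 1" --pt "0 0 0 0 0 0 1"

```text
t: 32.15
position: [0.5693, -0.1459, 0.079]
ee_rot: [-3.141, 0.001, 0.0]
ft_force: [1.6, 1.2, -5.8]
width: 0.0144
grasp_force: 48.8
```

Request:
jog_arm --pt "0 0 0 0 0 0.03 1" --pt "0 0 0 0 0 0 1" --pt "0 0 0 0 0 0 1"

```text
t: 32.4
position: [0.5691, -0.1459, 0.0778]
ee_rot: [-3.141, 0.001, 0.0]
ft_force: [2.2, -0.1, -9.7]
width: 0.0142
grasp_force: 48.8
```

Request:
jog_arm --pt "0 0 0 0 0 0 0.3" --pt "0 0 0 0 0 0 0.3" --pt "0 0 0 0 0 0 0.3" --pt "0 0 0 0 0 0 0.3"

```text
t: 32.73
position: [0.5697, -0.1462, 0.0788]
ee_rot: [3.141, -0.001, 0.0]
ft_force: [-0.6, -0.6, 0.9]
width: 0.0296
grasp_force: 0.0
```

Request:
jog_arm --pt "0 0 0 0 0 -0.4 0.3" --pt "0 0 0 0 0 -0.9 0.3" --pt "0 0 0 0 0 -0.9 0.3" --pt "0 0 0 -0.8 0 -0.5 0.3" --pt "0 0 0 -0.7 0 0 0.3"

```text
t: 33.15
position: [0.5103, -0.1464, 0.1904]
ee_rot: [3.139, -0.007, 0.001]
ft_force: [0.5, -0.7, 0.4]
width: 0.0298
grasp_force: 0.0
```

Request:
jog_arm --pt "0 0 0 0 0 0 0.3" --pt "0 0 0 0 0 0 0.3" --pt "0 0 0 0 0 0 0.3"

```text
t: 33.4
position: [0.51, -0.1463, 0.1868]
ee_rot: [3.141, -0.001, 0.0]
ft_force: [-0.0, 0.1, -0.7]
width: 0.0297
grasp_force: 0.0
```

```bash
python3 - <<'E'
from h import *
s=st();i,p,d=look('wrist','w19')
for y in(-.0935,-.1472,-.2012):
    c=proj(i,[[.6,y,.058],[.62,y,.058],[.592,y,.058]]).round(0)
    rodz(i,d,int(c[0,0]),int(c[1,1]),int(c[2,1]))
E
```

```text
t 33.4 pos [ 0.51   -0.1463  0.1868] rpy [ 3.141e+00 -1.100e-03  1.000e-04] F [-0.   0.1 -0.7] w 0.0297 g 0.0
rod top z med 0.0572 slope -0.01
rod top z med 0.0577 slope 0.032
rod top z med 0.0574 slope 0.008
```

View pics/w19.png

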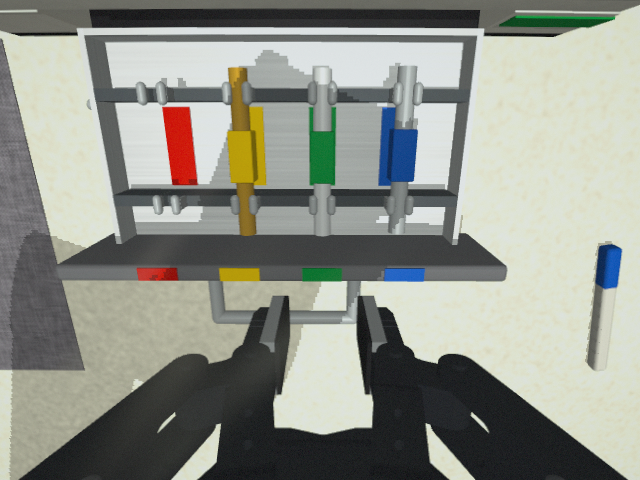

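All three bars are seated between their lips: yellow (242,155), green (322,155) and blue (402,155), all with rod tops at about 0.0575. The red place is empty since there is no red bar. I'll close the fingers, go down in front of the handle (286,318), and push.

Request:
jog_arm --pt "0 0 0 -0.75 -0.3 0 1" --pt "0 0 0 -0.75 -0.35 0 1" --pt "0 0 0 -0.65 0 0 1" --pt "0 0 0 0 0 0 1" --pt "0 0 0 0 0 0 1"

```text
t: 33.87
position: [0.4237, -0.1201, 0.1864]
ee_rot: [3.141, -0.0, 0.0]
ft_force: [1.3, -0.3, 0.5]
width: 0.0001
grasp_force: 0.0
```

Request:
jog_arm --pt "0 0 0 0 0 0 1" --pt "0 0 0 0 0 0 1"

```text
t: 34.03
position: [0.4247, -0.1204, 0.1863]
ee_rot: [3.141, -0.001, 0.001]
ft_force: [-0.9, 0.6, 0.1]
width: -0.0004
grasp_force: 0.0
```

```bash
python3 - <<'E'
from h import *
to([0.424,-0.12,0.072],0)
E
```

```text
t 34.03 pos [ 0.4247 -0.1204  0.1863] rpy [ 3.1413e+00 -5.0000e-04  5.0000e-04] F [-0.9  0.6  0.1] w -0.0004 g 0.0
shift units [-0.019 -0.011  2.857]
turn units [ 0.003 -0.006  0.006]
```

Request:
jog_arm --pt "0 0 0 0 0 0.8 1" --pt "0 0 0 0 0 0.8 1" --pt "0 0 0 0 0 0.8 1" --pt "0 0 0 0 0 0.45 1" --pt "0 0 0 0 0 0 1"

```text
t: 34.45
position: [0.4232, -0.1198, 0.0692]
ee_rot: [-3.139, 0.005, 0.001]
ft_force: [-0.4, -0.8, -0.1]
width: -0.0001
grasp_force: 0.0
```

Request:
jog_arm --pt "0 0 0 0.15 0 0 1" --pt "0 0 0 0.2 0 0 1" --pt "0 0 0 0.25 0 0 1" --pt "0 0 0 0.25 0 0 1" --pt "0 0 0 0.25 0 0 1"

```text
t: 34.87
position: [0.4692, -0.1202, 0.0734]
ee_rot: [3.141, -0.002, 0.001]
ft_force: [-1.4, -0.3, 1.8]
width: -0.0001
grasp_force: 1.1
```

Request:
jog_arm --pt "0 0 0 0.25 0 0 1" --pt "0 0 0 0.25 0 0 1" --pt "0 0 0 0.25 0 0 1" --pt "0 0 0 0.25 0 0 1" --pt "0 0 0 0.25 0 0 1"

```text
t: 35.28
position: [0.5186, -0.12, 0.0725]
ee_rot: [3.141, -0.0, 0.0]
ft_force: [-2.3, -0.1, 1.9]
width: 0.0
grasp_force: 1.1
```

Request:
jog_arm --pt "0 0 0 0.25 0 0 1" --pt "0 0 0 0.25 0 0 1" --pt "0 0 0 0.2 0 0 1" --pt "0 0 0 0.1 0 0 1" --pt "0 0 0 0 0 0 1"

```text
t: 35.7
position: [0.5505, -0.12, 0.0723]
ee_rot: [3.141, -0.001, 0.001]
ft_force: [-0.7, -0.4, -0.3]
width: -0.0001
grasp_force: 0.0
```

Request:
jog_arm --pt "0 0 0 0.2 0 0 1" --pt "0 0 0 0.2 0 0 1" --pt "0 0 0 0.1 0 0 1" --pt "0 0 0 0 0 0 1"

```text
t: 36.03
position: [0.5706, -0.1201, 0.0725]
ee_rot: [3.141, -0.001, 0.001]
ft_force: [-0.3, -0.3, -0.3]
width: 0.0
grasp_force: 0.0
```

Request:
jog_arm --pt "0 0 0 0.1 0 0 1" --pt "0 0 0 0 0 0 1"

```text
t: 36.2
position: [0.5741, -0.1201, 0.0725]
ee_rot: [3.141, -0.001, 0.0]
ft_force: [0.7, 0.9, -0.7]
width: 0.0001
grasp_force: 0.0
```

Request:
jog_arm --pt "0 0 0 0.1 0 0 1" --pt "0 0 0 0 0 0 1"

```text
t: 36.37
position: [0.5771, -0.12, 0.0724]
ee_rot: [-3.141, 0.001, 0.0]
ft_force: [-2.5, -0.6, 0.4]
width: -0.0002
grasp_force: 1.3
```

Request:
jog_arm --pt "0 0 0 0.1 0 0 1" --pt "0 0 0 0 0 0 1"

```text
t: 36.53
position: [0.5817, -0.1201, 0.0725]
ee_rot: [3.141, -0.0, 0.0]
ft_force: [-0.0, -0.2, -0.0]
width: -0.0001
grasp_force: 0.0
```

Request:
jog_arm --pt "0 0 0 0.1 0 0 1" --pt "0 0 0 0 0 0 1"

```text
t: 36.7
position: [0.5852, -0.12, 0.0724]
ee_rot: [-3.141, 0.002, 0.001]
ft_force: [-4.4, -1.3, 2.5]
width: 0.0002
grasp_force: 2.6
```

```bash
python3 - <<'E'
from h import *
s=st();i,p,d=look('wrist','w20')
for c in HUE:
    for ce,a,m in blobs(p,c,amin=60):
        X=plane(i,ce,.086)[0]
        if .58<X[0]<.68 and X[1]<-.02: print(c,X.round(4),a)
E
```

```text
t 36.7 pos [ 0.5852 -0.12    0.0724] rpy [-3.1414e+00  1.8000e-03  5.0000e-04] F [-4.4 -1.3  2.5] w 0.0002 g 2.6
red [ 0.6439 -0.0396  0.086 ] 2652
yellow [ 0.6438 -0.0932  0.086 ] 2722
green [ 0.6438 -0.1473  0.086 ] 2675
blue [ 0.6435 -0.201   0.086 ] 2614
```

Request:
jog_arm --pt "0 0 0 0.06 0 0 1" --pt "0 0 0 0 0 0 1" --pt "0 0 0 0 0 0 1"

```text
t: 37.0
position: [0.5855, -0.1199, 0.0723]
ee_rot: [-3.141, 0.006, 0.001]
ft_force: [-17.1, -3.0, 10.0]
width: -0.0
grasp_force: 8.6
```

Request:
jog_arm --pt "0 0 0 0.06 0 0 1" --pt "0 0 0 0 0 0 1" --pt "0 0 0 0 0 0 1"

```text
t: 37.25
position: [0.5858, -0.1199, 0.0722]
ee_rot: [-3.14, 0.011, 0.001]
ft_force: [-29.7, -6.4, 17.5]
width: 0.0002
grasp_force: 14.8
```

Request:
jog_arm --pt "0 0 0 0.06 0 0 1" --pt "0 0 0 0 0 0 1" --pt "0 0 0 0 0 0 1"

```text
t: 37.5
position: [0.586, -0.1198, 0.0721]
ee_rot: [-3.139, 0.016, 0.001]
ft_force: [-41.6, -7.7, 24.3]
width: 0.0001
grasp_force: 21.1
```

```bash
python3 - <<'E'
from h import *
s=st();i,p,d=look('wrist','w20')
for c in HUE:
    for ce,a,m in blobs(p,c,amin=60):
        X=plane(i,ce,.086)[0]
        if .58<X[0]<.68 and X[1]<-.02: print(c,X.round(4),a)
E
```

```text
t 37.5 pos [ 0.586  -0.1198  0.0721] rpy [-3.1389e+00  1.6300e-02  9.0000e-04] F [-41.6  -7.7  24.3] w 0.0001 g 21.1
red [ 0.6439 -0.0397  0.086 ] 2496
yellow [ 0.6437 -0.0932  0.086 ] 2640
green [ 0.6435 -0.1475  0.086 ] 2590
blue [ 0.6433 -0.2009  0.086 ] 2469
```

Firmly shut: marks at 0.6437 and hard against the stop. Backing off, lifting, and moving towards the button.

Request:
jog_arm --pt "0 0 0 -0.3 0 0 1" --pt "0 0 0 -0.5 0 -0.3 1" --pt "0 0 0 0 0 -0.9 1" --pt "0 0 0 0 0 -0.9 1" --pt "0 0 0 0 0 -0.9 1"

```text
t: 37.97
position: [0.5608, -0.12, 0.1939]
ee_rot: [-3.142, -0.0, 0.0]
ft_force: [0.1, 0.4, -0.4]
width: -0.0001
grasp_force: 0.0
```

Request:
jog_arm --pt "0 0 0 0.6 -0.9 -0.7 1" --pt "0 0 0 0.6 -0.9 0 1" --pt "0 0 0 0.6 -0.9 0 1" --pt "0 0 0 0.3 -0.9 0 1" --pt "0 0 0 0 0 0 1"

```text
t: 38.38
position: [0.6403, 0.0201, 0.2151]
ee_rot: [-3.141, -0.002, 0.004]
ft_force: [-0.7, -0.2, 1.2]
width: -0.0002
grasp_force: 0.0
```

Request:
jog_arm --pt "0 0 0 0 0 0 1" --pt "0 0 0 0 0 0 1"

```text
t: 38.55
position: [0.6383, 0.0145, 0.2149]
ee_rot: [3.141, -0.0, 0.001]
ft_force: [-0.2, -0.7, -0.0]
width: 0.0003
grasp_force: 0.0
```

```bash
python3 - <<'E'
from h import *
s=st();i,p,d=look('wrist','w21'); np.savez('pics/w21.npz',d=d,p=p,**i)
for c in HUE:
    for ce,a,m in blobs(p,c,amin=60):
        X=plane(i,ce,.086)[0]; print(c,ce.round(1),a,X.round(4),plane(i,ce,.118)[0].round(4),d[int(ce[1]),int(ce[0])])
E
```

```text
t 38.55 pos [0.6383 0.0145 0.2149] rpy [ 3.1414e+00 -0.0000e+00  1.1000e-03] F [-0.2 -0.7 -0. ] w 0.0003 g 0.0
red [396.1 230.3] 384 [ 0.6436 -0.039   0.086 ] [ 0.6536 -0.0322  0.118 ] 0.25809497
yellow [472.5 231. ] 408 [ 0.6432 -0.0935  0.086 ] [ 0.6532 -0.0796  0.118 ] 0.25654513
green [302.8 152. ] 1828 [0.6979 0.0263 0.086 ] [0.7008 0.0246 0.118 ] 0.20426801
green [547.8 231. ] 402 [ 0.6433 -0.1476  0.086 ] [ 0.6533 -0.1267  0.118 ] 0.25864577
blue [621.4 231.5] 359 [ 0.643  -0.2011  0.086 ] [ 0.653  -0.1733  0.118 ] 0.25739354
```

View pics/w21.png

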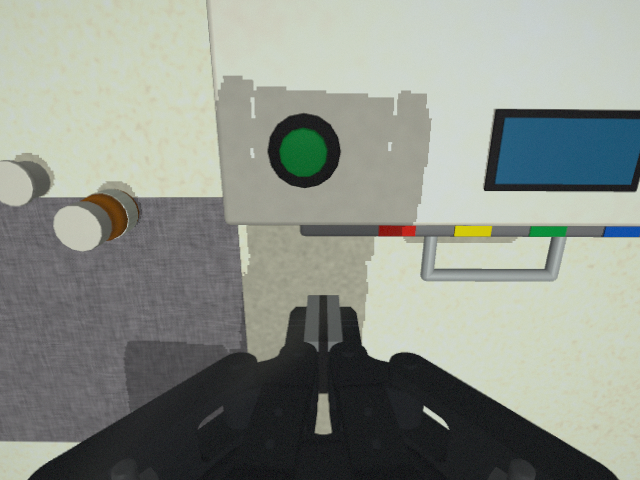

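The view shows the tray shut and the green button centred at (303,152), which is about (0.701, 0.025). Moving over it and pressing.

Request:
jog_arm --pt "0 0 0 0.6 -0.28 0 1" --pt "0 0 0 0.6 0 0.4 1" --pt "0 0 0 0.36 0 0.6 1" --pt "0 0 0 0 0 0.45 1" --pt "0 0 0 0 0 0 1"

```text
t: 39.02
position: [0.6995, 0.0242, 0.1529]
ee_rot: [-3.141, 0.006, -0.001]
ft_force: [-0.1, 0.3, -0.6]
width: 0.0005
grasp_force: 0.0
```

Request:
jog_arm --pt "0 0 0 0 0 0 1" --pt "0 0 0 0 0 0 1" --pt "0 0 0 0 0 0 1"

```text
t: 39.27
position: [0.701, 0.0252, 0.1589]
ee_rot: [3.141, -0.002, -0.0]
ft_force: [0.1, -0.2, -0.2]
width: -0.0001
grasp_force: 0.0
```

```bash
python3 - <<'E'
from h import *
to([0.7008,0.0258,0.136],0)
E
```

```text
t 39.27 pos [0.701  0.0252 0.1589] rpy [ 3.1414e+00 -2.4000e-03 -3.0000e-04] F [ 0.1 -0.2 -0.2] w -0.0001 g 0.0
shift units [-0.007 -0.016  0.573]
turn units [ 0.003 -0.028 -0.003]
```

Request:
jog_arm --pt "0 0 0 0 0 0.2 1" --pt "0 0 0 0 0 0.15 1" --pt "0 0 0 0 0 0.05 1" --pt "0 0 0 0 0 0 1" --pt "0 0 0 0 0 0 1"

```text
t: 39.68
position: [0.7009, 0.0256, 0.1415]
ee_rot: [3.141, -0.001, 0.0]
ft_force: [0.6, -1.2, 4.2]
width: 0.0
grasp_force: 2.3
```

Request:
jog_arm --pt "0 0 0 0 0 0.06 1" --pt "0 0 0 0 0 0.06 1" --pt "0 0 0 0 0 0 1" --pt "0 0 0 0 0 0 1"

```text
t: 40.02
position: [0.7011, 0.0256, 0.1406]
ee_rot: [3.141, -0.003, 0.001]
ft_force: [-11.0, -1.4, 33.0]
width: -0.0002
grasp_force: 16.6
```

Request:
jog_arm --pt "0 0 0 0 0 0.05 1" --pt "0 0 0 0 0 0 1" --pt "0 0 0 0 0 0 1"

```text
t: 40.27
position: [0.7011, 0.0256, 0.1403]
ee_rot: [3.141, -0.005, 0.001]
ft_force: [-18.1, -1.2, 45.3]
width: -0.0001
grasp_force: 23.0
```

The button bottomed out (5 N spring, then the hard stop). Lifting off.

Request:
jog_arm --pt "0 0 0 0 0 -0.3 1" --pt "0 0 0 0 0 -0.6 1" --pt "0 0 0 0 0 -0.9 1" --pt "0 0 0 -0.8 0 -0.6 1" --pt "0 0 0 -0.7 0 0 1"

```text
t: 40.68
position: [0.6414, 0.0257, 0.2346]
ee_rot: [3.141, -0.007, 0.001]
ft_force: [1.6, 0.1, 0.9]
width: -0.0001
grasp_force: 0.0
```

Request:
jog_arm --pt "0 0 0 0 0 0 1" --pt "0 0 0 0 0 0 1" --pt "0 0 0 0 0 0 1"

```text
t: 40.93
position: [0.641, 0.0257, 0.2302]
ee_rot: [3.142, -0.0, 0.0]
ft_force: [0.9, 0.0, -0.8]
width: -0.0003
grasp_force: 0.0
```

```bash
python3 - <<'E'
from h import *
s=st();i,p,d=look('wrist','w22')
for c in HUE:
    for ce,a,m in blobs(p,c,amin=60):
        z=.118 if a>1000 else .086
        X=plane(i,ce,z)[0]; D=i['xyz']+rays(i,ce)[0]*d[int(ce[1]),int(ce[0])]
        print(c,a,X.round(4),'depth pt',D.round(4))
a=np.load('pics/w21.npz');print('btn top z before',(a['xyz']+rays(a,(302.8,152))[0]*a['d'][152,303]).round(4))
E
```

```text
t 40.93 pos [0.641  0.0257 0.2302] rpy [ 3.1415e+00 -1.0000e-04  5.0000e-04] F [ 0.9  0.  -0.8] w -0.0003 g 0.0
red 350 [ 0.6437 -0.0392  0.086 ] depth pt [ 0.6441 -0.039   0.0872]
yellow 377 [ 0.6435 -0.0936  0.086 ] depth pt [ 0.6439 -0.0931  0.0872]
green 1578 [0.7008 0.0246 0.118 ] depth pt [0.7011 0.0245 0.1205]
green 331 [ 0.6432 -0.1479  0.086 ] depth pt [ 0.6435 -0.1473  0.0869]
blue 346 [ 0.6431 -0.2014  0.086 ] depth pt [ 0.6435 -0.2003  0.0872]
btn top z before [0.7012 0.0244 0.1226]
```

The tray is still shut and the button is back up. Handing in.

```bash
python3 -c "
from bench import env
print(env.close_job())"
```

```text
the job is handed in; nothing more can be done
None
```

I clipped the blue, yellow and green bars home in their places (no red bar was on the mat), pushed the tray shut, where it stayed closed, pressed the start button fully once and saw it spring back, and handed the job in at about 41 s.

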